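# Draw the shaping paddle from under the stack and stand it in the beaker

### The job

Slide the wooden shaping paddle out by its handle from under the stack of two cork coasters and the glass dish, without touching the stack with the gripper, so that the stack stays standing in its wooden holder. Lay the paddle in the sloping cradle, blade down against the lip, and let go of it so that you can take its handle at a new angle; then stand it blade down in the white beaker and let go. Keep the beaker upright and leave the spool and the bracelet alone.

Things in the scene. Friction and masses are not known exactly. Their poses are not given: they have to be found in the camera images.
- paddle_center (a point): Flat wooden shaping paddle, loose, 60 g, 190 mm long, flat underside, on the table with its blade under the stack. Point: mid-length, on the centre line, 6 mm above the underside. Own x runs to the handle end, z is its upper face. Handle: x 0 to +95 mm, 20 mm wide (along y), 12 mm thick; at the start it sticks out of the holder's slot, clear of it from x = +10 mm on.
- paddle_tip (a point): The paddle's blade end: 95 mm from its middle toward own -x, on the centre line, 4 mm above the underside. The blade runs from the middle (x = 0) to here, 46 mm wide (34 mm in its last 10 mm before the handle), 8 mm thick, round at this end.
- holder: Wooden stack holder fixed to the table: open square frame, no floor, walls 9.5 mm thick, 26 mm high, 95 mm inside, 114 mm outside. Origin on the table at its centre. Own x points out through the 64 mm wide slot in its front wall (down to the table, open above), as the paddle's handle does. The paddle slides out along +x; the front wall holds the coasters back.
- coaster_low: Lower square cork coaster, 90 x 90 x 8 mm, 25 g, loose, lying on the blade of the paddle (its underside 8 mm above the table) inside the holder. Origin at the centre of its underside. When the paddle has gone it drops to the table.
- coaster_top: Upper cork coaster, the same as the lower and lying on it. Origin at the centre of its underside.
- glass_dish: Octagonal glass dish with a few beads, 67 mm wide, 18 mm high, 85 g, loose on the upper coaster. Origin at the centre of its underside.
- cradle: Wooden cradle fixed to the table; origin on the table. Its bed slopes up at 40 degrees toward own +x from its foot at x = -75, z = 22 mm: 105 mm long, 56 mm wide between cheeks 10 mm high; the lip across its foot is 12 mm high. The paddle lies on it upper face up, blade at the lip, handle up the slope; its handle from 10 mm past the middle sticks out free.
- cradle_seat (a point): Where the middle point of the paddle (paddle_center) is when the paddle lies home in the cradle: in the cradle's frame x = -6 mm, y = 0, z = 88 mm.
- cradle_foot (a point): Where the blade end (paddle_tip) is when the paddle lies home in the cradle, against the lip: in the cradle's frame x = -78 mm, y = 0, z = 25 mm.
- beaker: Tall white tapered beaker, open at the top, loose, 200 g, 131 mm high. Origin at the centre of its underside. Mouth about 90 mm wide inside, floor about 64 mm wide inside and 7 mm above the table.
- blue_spool: Spool of blue thread standing on end, bystander, 51 mm across, 60 mm high. Origin at the centre of its underside.
- bracelet: Bead bracelet lying flat, bystander, 68 mm across, 10 mm high. Origin at its centre on the table.
There are look-alikes about, which are no part of the job. Leave any blue or green look-alike of the beaker alone.

How it is judged:
By the outcome, as a careful person would: the job done as asked, in the order asked, and still so for the second after the job is handed in, with the robot touching nothing.
It also fails if it takes over 64 s, if anything falls off the work surface, if the arm or the gripper's body presses on something with over 40 N, if the wrist force passes 120 N, or if a joint passes its speed limit or range.

### The arm

A 7-joint arm with a two-finger parallel gripper is mounted at the origin on the work surface; the furniture and walls round the work are solid. World frame = base frame: x ahead of the robot, y to its left, z up, the work surface at z = 0. Lengths are in m, angles in rad, forces in N, time in s.
With the tool pointing down it reaches from about 0.425 to 0.875 m from the base axis. Payload 8.4 kg.
Tool frame: the origin (TCP) lies where the fingers leave the gripper's body, on its centre line; the fingertips stand 70 mm ahead of it and the grasp point (between the pads) lies 51 mm ahead of it (env.nose_length is the distance from the TCP to the fingertips, in m); z points along the fingers, y is the direction in which the jaws open and shut (so a half turn about z gives the same grasp; the last joint's range is limited). The gripper opens to 87 mm and grips with 3 to 60 N. Pads are 19 mm wide; open, the fingers measure 117 mm over their backs; the gripper's body (75 mm by 190 mm) begins 51 mm behind the grasp point.
Start: joints at [-1.201, 0.333, 0.04, 1.465, -0.013, 1.343, -0.059], TCP at [0.294, 0.58, 0.292] pointing down, gripper open.
Joint ranges: [-2.58, 2.58], [-0.38, 2.09], [-1.3, 1.39], [0.25, 2.4], [-1.5, 4.64], [0.08, 2.09], [-2.65, 2.65]. Speed limits (rad/s): [2.22, 2.22, 2.79, 2.79, 3.14, 3.14, 3.14].

### API

Orientations are given as a rotation vector (axis times angle).
In Python, from plant import sensors, cams, env gives the robot as it stands. The module is installed in compiled form; this text tells all that it offers.
- The arm moves only by the tool move_arm, never from a script. Its arguments are lists of equal length, an entry for each row: "slide": the shift along the tool's x, y, z in units of 0.2 m (1.0 is 0.2 m), a list of three; "angular": the turn, a rotation vector about the tool's x, y, z in units of 60 degrees (1.0 is 60 degrees), a list of three; "fingers": the opening, from -1 (shut) to 1 (fully open). A call has 1 to 5 rows; each row is the pose to reach, as a shift and turn from the pose measured when the call began, along the tool's axes at that moment; what a row does not reach only later rows make up. A row lasts 1/10 s, in which the tool goes at most 50 mm and 8.59 degrees, less where a joint would pass 70% of its speed; a pose out of reach is approached as far as the arm can. A call with a number of a shift or a turn outside -1 to 1 is refused whole. A call with a gripper value outside its range is refused whole. The fingers move at their own pace and stop on an object; "newtons" is the grip in N (left out, the last holds). Time passes only in rows, so rows that repeat a pose let the fingers close. It gives the time, the measured TCP pose, the force and the opening at its end, in the units of the state.
- sensors.get_obs(): the state, without advancing time (a new reading comes with each control period).
- cams.read_camera(name): name is "side" or "top" or "wrist"; returns (picture, depth): 420x560x3 uint8, red, green, blue; 420x560 float32, m along the optical axis (not along the pixel's ray), 0 where there is no reading.
- cams.camera_info(name): a dict with "camera_matrix" (3x3 intrinsics, pixels), "R" (3x3) and "t" (3): a world point X has camera coordinates R X + t. Camera axes: x right, y down, z forward; pixel columns grow to the right and rows downward; lengths in m; the calibration is good to about 2 mm. The wrist camera is an equidistant fisheye: a pixel r from the principal point sees the ray r / f radians off the axis. A picture is of the moment at which its call begins: read the wrist's pose just before it. camera_info takes no time and is no camera call; for the wrist camera it gives the pose at the moment of the call.
- env.job_done(): hands the job in, once; it reports no verdict.
The state is a dict: "clock": time; "qpos": joint angles; "qvel": joint speeds; "tau": joint torques, N m; "tool_pos": TCP position; "eef_rot": TCP orientation; "wrist_force": force on the tool from outside, world axes, zero at the start; "torque": the same for the moment, N m; "opening": finger opening in m.
Only numpy, scipy, OpenCV 4.12 (cv2) and the standard library are available. Lean on these libraries where they do the work, as an engineer would, in place of code of your own. Each camera call takes 0.05 s, during which the arm holds its last target.

## Working session

There is one attempt and no reset: what is moved stays moved. The work goes in short steps, Python scripts to look and compute and a tool call to move; the robot and the scene stay as the last step left them, time stands still between calls to the robot, and variables do not carry over. Pictures are saved under pics/ and viewed, and the job is handed in when it is done.

Besides the shell and the picture viewer there is one more tool, called as a command line: name --argument value ..., lists and objects as JSON in quotes. move_arm: Moves the arm, as the interface text tells. Shifts and turns lie within -1 to 1; 1 stands for 0.2 m of shift or 60 degrees of turn. Its arguments: {"type":"object","properties":{"slide":{"type":"array","items":{"type":"array","items":{"type":"number","minimum":-1,"maximum":1}}},"angular":{"type":"array","items":{"type":"array","items":{"type":"number","minimum":-1,"maximum":1}}},"fingers":{"type":"array","items":{"type":"number"}},"newtons":{"type":"number"}},"required":["slide","angular","fingers"]}

```bash
mkdir -p pics; ls; cat > h.py <<'E'
import numpy as np, cv2
from plant import sensors, cams, env
from scipy.spatial.transform import Rotation as Rn
def shot(n,f):
    p,d=cams.read_camera(n); i=cams.camera_info(n)
    cv2.imwrite(f'pics/{f}.png',cv2.cvtColor(p,cv2.COLOR_RGB2BGR)); np.savez(f'pics/{f}.npz',p=p,d=d,K=i['camera_matrix'],R=i['R'],t=i['t']); return p,d
def load(f): return np.load(f'pics/{f}.npz')
def px(f,u,v,z=None):
    a=load(f);K=a['K'];r=np.linalg.inv(K)@[u,v,1];Rt=a['R'].T;c=-Rt@a['t']
    if z is None: return Rt@(r*a['d'][int(round(v)),int(round(u))])+c
    w=Rt@r; return c+w*(z-c[2])/w[2]
def proj(f,X):
    a=load(f);x=a['R']@np.array(X)+a['t'];q=a['K']@x;return q[:2]/q[2]
def crop(f,u0,v0,u1,v1,s,o):
    im=cv2.imread(f'pics/{f}.png')[v0:v1,u0:u1];cv2.imwrite(f'pics/{o}.png',cv2.resize(im,None,fx=s,fy=s,interpolation=cv2.INTER_CUBIC))
E
python3 - <<'E'
from h import *
np.set_printoptions(precision=4,suppress=True)
for n in('side','top'):
    shot(n,n+'0')
print(sensors.get_obs(),env.nose_length)
E
```

```text
pics
{'clock': 0.1, 'qpos': array([-1.2012,  0.3339,  0.0399,  1.4662, -0.0134,  1.3433, -0.0585]), 'qvel': array([-0.0013,  0.0002, -0.0001, -0.002 ,  0.0009, -0.0001, -0.0013]), 'tau': array([  0.0052, -65.7816,   1.3411, -40.4706,  -0.0595,   0.041 ,
         0.0001]), 'tool_pos': array([0.2936, 0.5796, 0.2914]), 'eef_rot': array([-0.7296, -3.0554,  0.0024]), 'wrist_force': array([-0.0363, -1.1399,  0.2975]), 'torque': array([ 0.0019, -0.0095,  0.0233]), 'opening': 0.08722377692268075} 0.0697
```

View pics/top0.png

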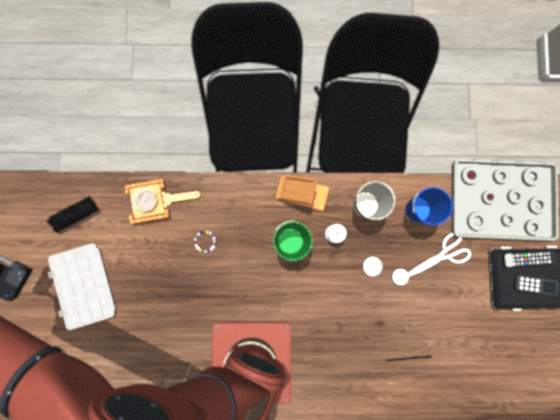

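View pics/side0.png

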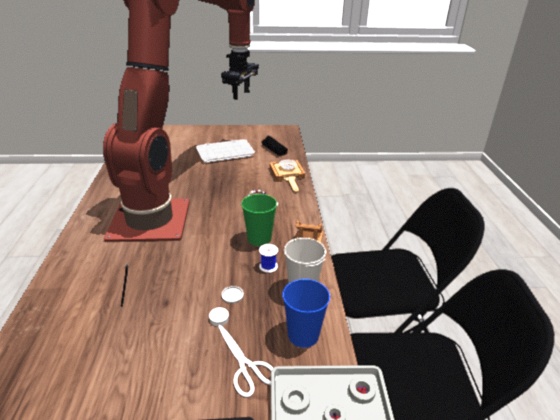

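```bash
python3 - <<'E'
from h import *
np.set_printoptions(precision=4,suppress=True)
for n,u,v in [('holder dish',148,201),('handle end',199,195),('brac',205,241),('cradle',302,192),('green',293,242),('beaker',375,201),('spool',336,234),('blue',430,205)]:
    print(n,px('top0',u,v),px('top0',u,v,0))
a=load('top0');print(-a['R'].T@a['t'],a['K'][0,0])
crop('top0',110,165,230,265,6,'c1');crop('top0',265,165,405,260,5.5,'c2')
E
```

```text
holder dish [0.4698 0.3073 0.025 ] [0.4723 0.3144 0.    ]
handle end [0.4903 0.1602 0.0106] [0.4915 0.162  0.    ]
brac [ 0.3531  0.1415 -0.0002] [0.3531 0.1414 0.    ]
cradle [ 0.4941 -0.144   0.0696] [ 0.5028 -0.1494  0.    ]
green [ 0.3512 -0.1219  0.0076] [ 0.3513 -0.1223  0.    ]
beaker [ 0.4761 -0.3704  0.0059] [ 0.4768 -0.3719  0.    ]
spool [ 0.3745 -0.2428  0.0588] [ 0.3759 -0.2522  0.    ]
blue [ 0.4641 -0.5342  0.0156] [ 0.4656 -0.5402  0.    ]
[ 0.3451 -0.0499  1.2684] 421.1214626231154
```

View pics/c1.png

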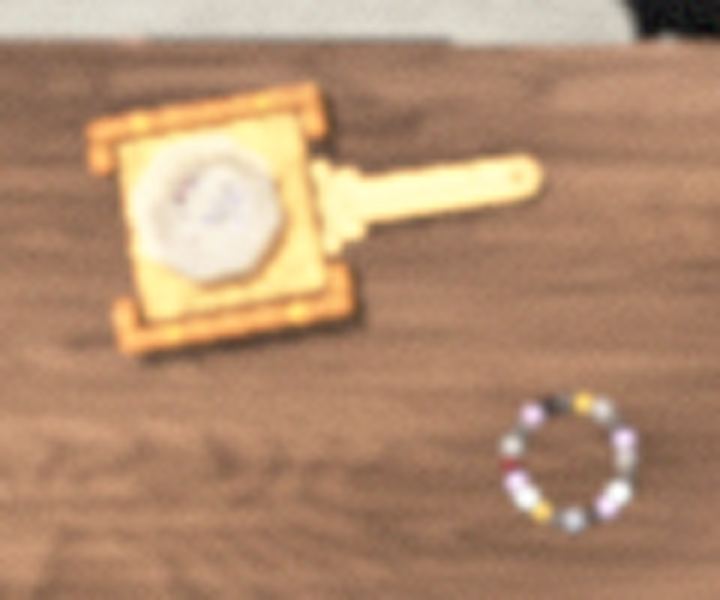

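View pics/c2.png

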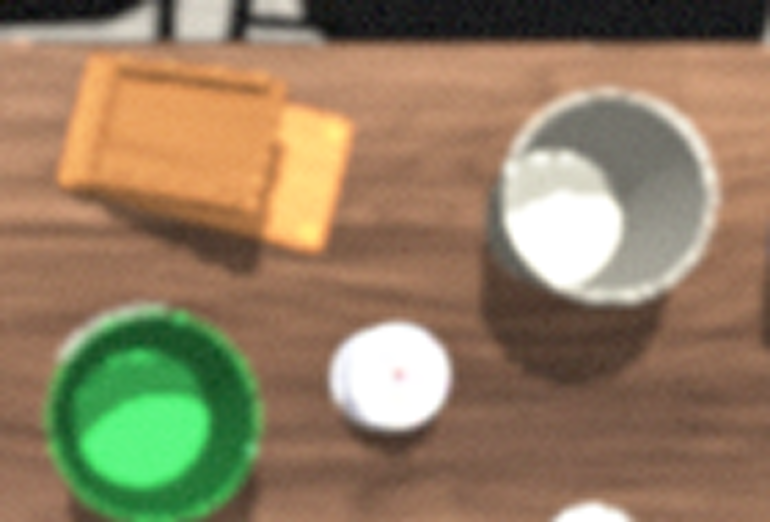

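```bash
python3 - <<'E'
from h import *
np.set_printoptions(precision=3,suppress=True,linewidth=200)
a=load('top0');d=a['d']
v,u=np.mgrid[165:230,270:335]
def cloud(n,u0,u1,v0,v1):
    a=load(n);v,u=np.mgrid[v0:v1,u0:u1];dd=a['d'][v,u]
    r=np.stack([u,v,np.ones_like(u)],-1)@np.linalg.inv(a['K']).T*dd[...,None]
    return (r-a['t'])@a['R']
c=cloud('top0',272,334,170,214)
print((c[::3,::3,2]*1000).astype(int)); 
print(px('top0',272,170),px('top0',333,213))
c=cloud('top0',120,206,176,228)
print((c[::3,::3,2]*1000).astype(int))
crop('side0',230,130,340,290,5,'s1')
# holder corners z=.026
for q in [(322,85),(88,125),(352,312),(128,352)]:
    print(px('top0',110+q[0]/6,165+q[1]/6,.026))
print('handle',px('top0',110+541/6,165+174/6,.012),px('top0',110+365/6,165+200/6,.012))
print('dish',px('top0',110+210/6,165+207/6,.042))
for q,z in [((507,193),.131),((716,193),.131),((612,90),.131),((612,302),.131)]:
    print('beak',px('top0',265+q[0]/5.5,165+q[1]/5.5,z))
E
```

```text
[[-743 -752 -757 -752 -750 -757 -750 -659 -649 -748 -753 -746 -608 -748 -752 -615 -615 -300 -293 -290 -290]
 [   0    3    0    0    0    1    0    0    2    1    0    3    1   -2    0   -2   -1   -1    0   -2    0]
 [1268   -1   -5   12   27   31   38   51   58   60    1    2    2    3    0   -1    3   -4    1    0   -2]
 [   2    2    0    6   31   21   31   40   46   59   70   76   83   89   86    2    2    1    0    0    0]
 [   1    1    2   27   25   25   33   41   42   54   55   69   71   80   86    0   -1   -1   -1    0    1]
 [  -3   -1    8   27   22   31   36   45   47   53   62   67   74 1268   87    3    6    4   -2    0    0]
 [  -3   -2    3   32   19   28   35   39   49   57   60   72   76   81   84    8    9    5    7   -5    2]
 [  -1    0    8   31   23   30   37   45   53   56   69   73   78   84    6    6   10    8   11   -6    4]
 [  -2    0   28   28   23   35   41   42   51   65   65   75   81   87    2    3    8    3    6    3    4]
 [  -2   10   28   30   36   46   53   48   55   62   64   74   82   87    7    4    8    8   -3    0    0]
 [   1   -4    0    
[... 1751 characters left out ...]
18 24 24 23 24 24 18 -2  0 28 21 24 21 -3  1 -1  0  1 -2  2  5  1  1  0 -3]
 [-1  0  0 27 23  0  0 25 23 22 21 27 26 16  4  0 -6 -1  3 -3  0 -2 -3 -2 -1  1 -3  0  0]
 [-1 -3 -3  0 24 30 20 20  5 -1 -1 -4  0  3 -1 -2  1  1 -2  2 -1 -2  0  0  0 -6 -5  0  0]
 [ 0  2 -2 -4  0  0  1 -1 -2  1 -4 -2  1  0  0  2 -3  2  0 -1 -2  1  1 -4  0  0 -3  3  0]
 [ 0  4  0  2  1 -2 -2 -1 -2  1 -6  0  0  3  0  0 -1  2 -4  1  1 -1  2  0 -1 -2  0  0 -4]]
[0.535 0.263 0.026]
[0.514 0.377 0.026]
[0.423 0.245 0.026]
[0.403 0.354 0.026]
handle [0.493 0.157 0.012] [0.48  0.244 0.012]
dish [0.472 0.311 0.042]
beak [ 0.465 -0.29   0.131]
beak [ 0.466 -0.394  0.131]
beak [ 0.517 -0.343  0.131]
beak [ 0.412 -0.341  0.131]
```

View pics/s1.png

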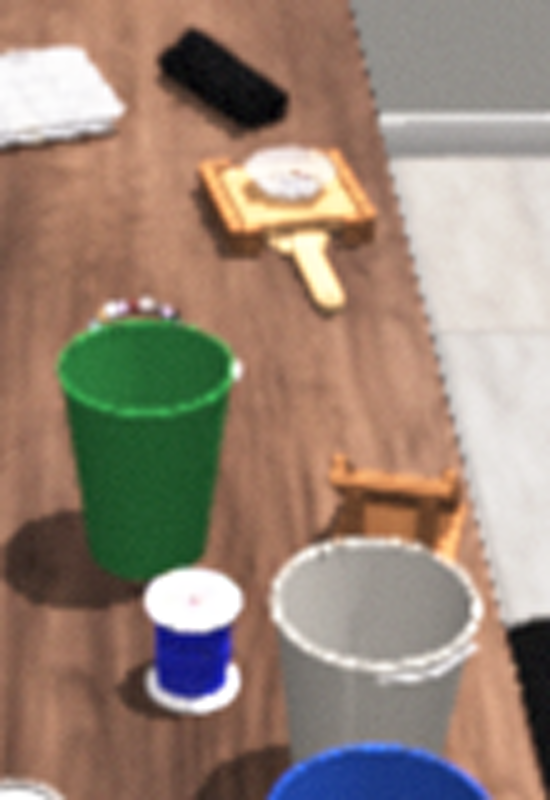

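```bash
cat >> h.py <<'E'
np.set_printoptions(precision=3,suppress=True,linewidth=160)
def tool():
    o=sensors.get_obs(); return np.array(o['tool_pos']),Rn.from_rotvec(o['eef_rot']),o
def rel(p,R):
    """units of slide, angular to reach TCP pose p,R(Rotation)"""
    p0,R0,o=tool()
    s=R0.inv().apply(np.array(p)-p0)/0.2; a=(R0.inv()*R).as_rotvec()/(np.pi/3)
    print('t',round(o['clock'],2),'slide',s,'ang',a,'dist mm',np.linalg.norm(s)*200,'deg',np.linalg.norm(a)*60)
def frame(h,lean,flip=False):
    """tool: z down, jaw y perpendicular to horizontal dir h; lean rad: body moves toward +h (tool z tips to -h)"""
    h=np.array([h[0],h[1],0.]);h/=np.linalg.norm(h)
    z=-np.array([0,0,1])*np.cos(lean)-h*np.sin(lean)
    y=np.cross([0,0,1],h); y=-y if flip else y
    return Rn.from_matrix(np.stack([np.cross(y,z),y,z],1))
def st():
    p,R,o=tool();print('t',round(o['clock'],2),'p',p,'z',R.as_matrix()[:,2],'y',R.as_matrix()[:,1],'op',o['opening'],'F',o['wrist_force'],'q',o['qpos'])
E
python3 - <<'E'
from h import *
st()
h=(.165,-.986)
g=np.array([.488,.190,.2])
for f in(0,1):
    R=frame(h,np.radians(20),f); rel(g-R.as_matrix()[:,2]*.07,R)
E
```

```text
t 0.1 p [0.294 0.58  0.291] z [-0.001 -0.001 -1.   ] y [ 0.452  0.892 -0.002] op 0.08722377692268075 F [-0.036 -1.14   0.298] q [-1.201  0.334  0.04   1.466 -0.013  1.343 -0.058]
t 0.1 slide [-1.818 -1.395  0.131] ang [-0.157  0.309  0.884] dist mm 459.0545880828172 deg 57.00376540521609
t 0.1 slide [-1.818 -1.395  0.131] ang [-0.368 -0.187 -2.08 ] dist mm 459.0545880828172 deg 127.2529131604734
```

move_arm --slide '[[-0.91,-0.7,0.05],[-0.91,-0.7,0.05],[-0.91,-0.7,0.05],[-0.91,-0.7,0.05],[-0.91,-0.7,0.05]]' --angular '[[-0.08,0.15,0.44],[-0.08,0.15,0.44],[-0.08,0.15,0.44],[-0.08,0.15,0.44],[-0.08,0.15,0.44]]' --fingers '[1,1,1,1,1]'

```text
clock: 0.6
tool_pos: [0.3947, 0.3677, 0.2814]
eef_rot: [-1.358, -2.681, -0.174]
wrist_force: [0.1, -0.5, 0.2]
opening: 0.0868
```

```bash
python3 - <<'E'
from h import *
st()
h=(.165,-.986)
g=np.array([.488,.190,.2])
R=frame(h,np.radians(20)); rel(g-R.as_matrix()[:,2]*.07,R)
E
```

```text
t 0.6 p [0.395 0.368 0.281] z [-0.065  0.162 -0.985] y [0.808 0.588 0.043] op 0.08675784125835909 F [ 0.147 -0.491  0.236] q [-0.937  0.08   0.208  1.803 -0.194  1.206 -0.032]
t 0.6 slide [-1.096 -0.203 -0.118] ang [-0.074  0.158  0.439] dist mm 224.1466269223648 deg 28.342225989355477
```

move_arm --slide '[[-1.0,-0.2,-0.12],[-1.0,-0.2,-0.12],[-1.0,-0.2,-0.12],[-1.0,-0.2,-0.12],[-1.0,-0.2,-0.12]]' --angular '[[-0.07,0.16,0.44],[-0.07,0.16,0.44],[-0.07,0.16,0.44],[-0.07,0.16,0.44],[-0.07,0.16,0.44]]' --fingers '[1,1,1,1,1]'

```text
clock: 1.1
tool_pos: [0.4833, 0.1752, 0.2691]
eef_rot: [-1.858, -2.169, -0.322]
wrist_force: [0.1, 0.7, 1.1]
opening: 0.0871
```

```bash
python3 - <<'E'
from h import *
st()
h=(.165,-.986)
g=np.array([.488,.190,.2])
R=frame(h,np.radians(20)); rel(g-R.as_matrix()[:,2]*.07,R)
shot('wrist','w1')
shot('top','t1')
E
```

```text
t 1.1 p [0.483 0.175 0.269] z [-0.057  0.337 -0.94 ] y [ 0.988  0.154 -0.005] op 0.08713066208615301 F [0.071 0.688 1.056] q [-0.665  0.059  0.452  1.885 -0.401  1.215  0.084]
t 1.1 slide [-0.053  0.036 -0.001] ang [-0.001  0.    -0.011] dist mm 12.79060332180888 deg 0.6769630803807083
```

View pics/w1.png

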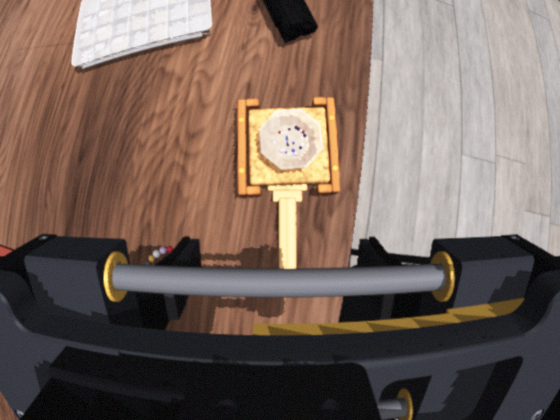

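View pics/t1.png

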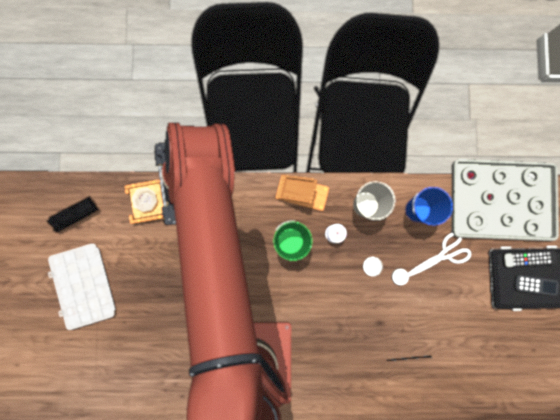

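```bash
cat >> h.py <<'E'
def wpx(f,u,v,z):
    a=load(f);K=a['K'];x=np.array([u-K[0,2],v-K[1,2]])/K[0,0];r=np.linalg.norm(x)
    d=np.r_[np.sin(r)*x/max(r,1e-9),np.cos(r)];w=a['R'].T@d;c=-a['R'].T@a['t'];return c+w*(z-c[2])/w[2]
def wproj(f,X):
    a=load(f);x=a['R']@np.array(X)+a['t'];th=np.arctan2(np.hypot(x[0],x[1]),x[2]);s=th/np.hypot(x[0],x[1])
    return a['K'][:2,2]+a['K'][0,0]*s*x[:2]
E
python3 - <<'E'
from h import *
crop('w1',220,80,380,300,3.5,'w1c')
E
```

```text
(no output)
```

View pics/w1c.png

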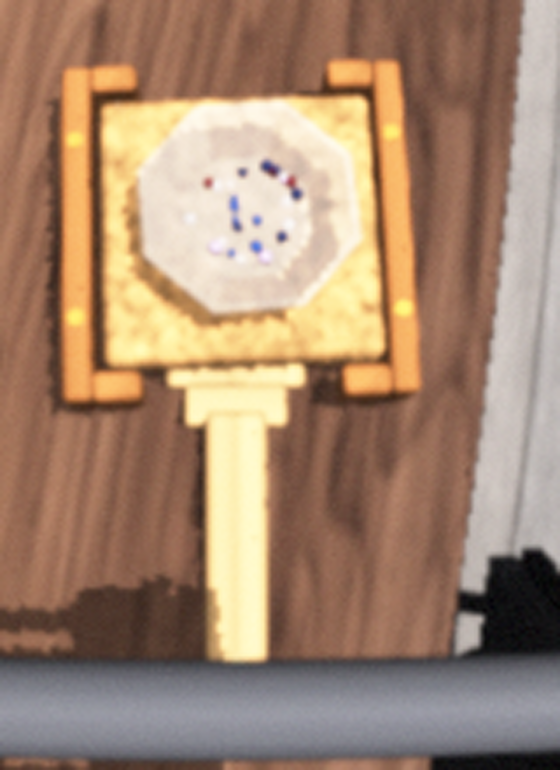

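```bash
python3 - <<'E'
from h import *
P=lambda x,y,z:wpx('w1',220+x/3.5,80+y/3.5,z)
print('holder', [P(*q,.026) for q in [(63,68),(400,62),(420,392),(63,403)]])
print('neck',P(237,418,.012),'L',P(206,430,.012),P(267,430,.012),'far',P(240,655,.012),P(210,650,.012),P(268,650,.012))
c=np.mean([P(*q,.026) for q in [(63,68),(400,62),(420,392),(63,403)]],0);print(c)
E
```

```text
holder [array([0.405, 0.361, 0.026]), array([0.517, 0.381, 0.026]), array([0.537, 0.27 , 0.026]), array([0.426, 0.248, 0.026])]
neck [0.481 0.254 0.012] L [0.472 0.248 0.012] [0.491 0.251 0.012] far [0.494 0.178 0.012] [0.484 0.178 0.012] [0.503 0.181 0.012]
[0.471 0.315 0.026]
```

```bash
python3 - <<'E'
from h import *
h=(.17,-.985)
R=frame(h,np.radians(20));z=R.as_matrix()[:,2]
rel(np.array([.491,.195,.005])-z*.0697,R)
E
```

```text
t 1.2 slide [-0.387  0.063  0.916] ang [-0.002  0.    -0.01 ] dist mm 199.3088741055137 deg 0.6114251461257231
```

move_arm --slide '[[-0.1,0.03,0.23],[-0.2,0.063,0.46],[-0.29,0.063,0.69],[-0.36,0.063,0.85],[-0.375,0.063,0.885]]' --angular '[[0,0,-0.01],[0,0,-0.01],[0,0,-0.01],[0,0,-0.01],[0,0,-0.01]]' --fingers '[1,1,1,1,1]'

```text
clock: 1.7
tool_pos: [0.4916, 0.173, 0.0731]
eef_rot: [-1.835, -2.184, -0.312]
wrist_force: [-1.0, 0.6, 0.7]
opening: 0.0869
```

```bash
python3 - <<'E'
from h import *
st()
h=(.17,-.985)
R=frame(h,np.radians(20));z=R.as_matrix()[:,2]
p,R0,o=tool();print('tip',p+.0697*R0.as_matrix()[:,2])
rel(np.array([.491,.195,.005])-z*.0697,R)
shot('wrist','w2')
E
```

```text
t 1.7 p [0.492 0.173 0.073] z [-0.068  0.334 -0.94 ] y [ 0.985  0.174 -0.009] op 0.0868843858533823 F [-0.995  0.569  0.741] q [-0.587  0.346  0.415  2.035 -0.638  0.899  0.412]
tip [0.487 0.196 0.008]
t 1.7 slide [-0.014  0.016  0.008] ang [-0.009  0.001  0.001] dist mm 4.555669764096926 deg 0.5722728514982566
```

View pics/w2.png

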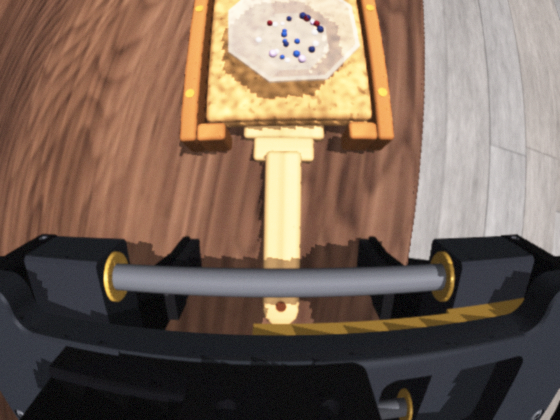

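move_arm --slide '[[-0.014,0.016,0.008],[-0.014,0.016,0.008],[-0.014,0.016,0.008],[-0.014,0.016,0.008],[-0.014,0.016,0.008]]' --angular '[[-0.009,0,0],[-0.009,0,0],[-0.009,0,0],[-0.009,0,0],[-0.009,0,0]]' --fingers '[1,0,-0.7,-0.7,-0.7]' --newtons 40

```text
clock: 2.25
tool_pos: [0.4965, 0.1717, 0.0728]
eef_rot: [-1.841, -2.187, -0.328]
wrist_force: [-0.0, -0.2, 1.2]
opening: 0.0631
```

move_arm --slide '[[0,0,0],[0,0,0]]' --angular '[[0,0,0],[0,0,0]]' --fingers '[-0.8,-0.8]'

```text
clock: 2.45
tool_pos: [0.4967, 0.1717, 0.0731]
eef_rot: [-1.841, -2.187, -0.328]
wrist_force: [-0.0, 1.1, 0.4]
opening: 0.0471
```

```bash
python3 - <<'E'
from h import *
st()
p,R0,o=tool();print('tip',p+.0697*R0.as_matrix()[:,2])
h=np.array([.175,-.985,0]);print(R0.inv().apply(h*.13)/.2)
shot('wrist','w3')
E
```

```text
t 2.45 p [0.497 0.172 0.073] z [-0.055  0.338 -0.94 ] y [0.985 0.17  0.003] op 0.04707301881267968 F [-0.047  1.072  0.373] q [-0.582  0.348  0.415  2.032 -0.646  0.89   0.422]
tip [0.493 0.195 0.008]
[-0.611  0.003 -0.222]
```

View pics/w3.png

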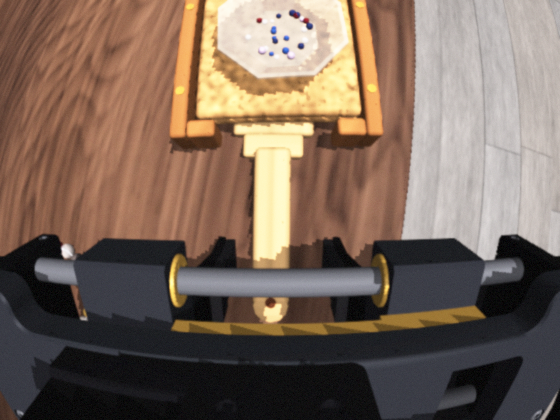

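move_arm --slide '[[-0.008,-0.011,0.022],[-0.008,-0.011,0.022]]' --angular '[[0,0,0],[0,0,0]]' --fingers '[-0.2,-0.2]'

```text
clock: 2.7
tool_pos: [0.4949, 0.1715, 0.0688]
eef_rot: [-1.841, -2.187, -0.33]
wrist_force: [-1.8, -0.9, 9.8]
opening: 0.0364
```

```bash
python3 - <<'E'
from h import *
st()
p,R0,o=tool();print('tip',p+.0697*R0.as_matrix()[:,2])
E
```

```text
t 2.7 p [0.495 0.171 0.069] z [-0.054  0.339 -0.939] y [0.985 0.17  0.004] op 0.036397172164076654 F [-1.808 -0.859  9.805] q [-0.58   0.352  0.412  2.039 -0.654  0.881  0.431]
tip [0.491 0.195 0.003]
```

move_arm --slide '[[0.002,0,-0.007],[0.002,0,-0.007],[0.002,0,-0.007],[0.002,0,-0.007],[0.002,0,-0.007]]' --angular '[[0,0,0],[0,0,0],[0,0,0],[0,0,0],[0,0,0]]' --fingers '[-0.8,-0.9,-0.9,-0.9,-0.9]' --newtons 45

```text
clock: 3.2
tool_pos: [0.4947, 0.1713, 0.07]
eef_rot: [-1.841, -2.187, -0.329]
wrist_force: [-1.1, -0.8, -0.6]
opening: 0.0192
```

```bash
python3 - <<'E'
from h import *
st()
p,R0,o=tool();print('tip',p+.0697*R0.as_matrix()[:,2])
h=np.array([.178,-.984,0]);print(R0.inv().apply(h*.125)/.2)
shot('wrist','w4')
E
```

```text
t 3.2 p [0.495 0.171 0.07 ] z [-0.055  0.338 -0.939] y [0.985 0.17  0.004] op 0.019242507162595037 F [-1.073 -0.811 -0.621] q [-0.581  0.349  0.413  2.039 -0.651  0.883  0.428]
tip [0.491 0.195 0.004]
[-0.587  0.005 -0.214]
```

View pics/w4.png

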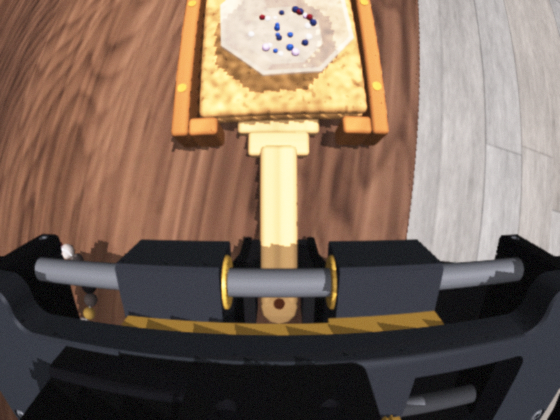

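move_arm --slide '[[-0.03,0,-0.011],[-0.075,0,-0.027],[-0.13,0.001,-0.047],[-0.19,0.002,-0.07],[-0.26,0.002,-0.095]]' --angular '[[0,0,0],[0,0,0],[0,0,0],[0,0,0],[0,0,0]]' --fingers '[-0.9,-0.9,-0.9,-0.9,-0.9]'

```text
clock: 3.75
tool_pos: [0.5046, 0.1158, 0.0701]
eef_rot: [-1.84, -2.186, -0.33]
wrist_force: [-1.4, 2.5, -0.4]
opening: 0.0197
```

```bash
python3 - <<'E'
from h import *
st()
p,R0,o=tool();print('tip',p+.0697*R0.as_matrix()[:,2])
d=np.array([.491,.195,.0045])+.13*np.array([.178,-.984,0])-p-.0697*R0.as_matrix()[:,2];print(d,R0.inv().apply(d)/.2)
shot('wrist','w5')
E
```

```text
t 3.75 p [0.505 0.116 0.07 ] z [-0.055  0.339 -0.939] y [0.985 0.17  0.004] op 0.01969292032233899 F [-1.368  2.503 -0.404] q [-0.496  0.363  0.444  2.027 -0.645  0.927  0.529]
tip [0.501 0.139 0.005]
[ 0.013 -0.072 -0.   ] [-0.346  0.004 -0.126]
```

View pics/w5.png

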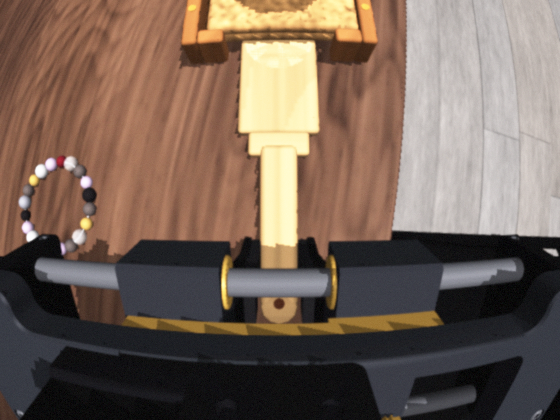

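move_arm --slide '[[-0.06,0.001,-0.022],[-0.13,0.002,-0.047],[-0.2,0.003,-0.073],[-0.28,0.003,-0.102],[-0.35,0.004,-0.127]]' --angular '[[0,0,0],[0,0,0],[0,0,0],[0,0,0],[0,0,0]]' --fingers '[-0.9,-0.9,-0.9,-0.9,-0.9]'

```text
clock: 4.3
tool_pos: [0.5187, 0.0376, 0.07]
eef_rot: [-1.846, -2.185, -0.329]
wrist_force: [-0.1, 0.4, -0.1]
opening: 0.0196
```

```bash
python3 - <<'E'
from h import *
st()
p,R0,o=tool();print('tip',p+.0697*R0.as_matrix()[:,2])
shot('wrist','w6')
shot('side','s6')
crop('s6',230,110,340,250,5,'s6c')
E
```

```text
t 4.3 p [0.519 0.038 0.07 ] z [-0.053  0.337 -0.94 ] y [0.986 0.166 0.004] op 0.019594355163357786 F [-0.125  0.37  -0.107] q [-0.377  0.399  0.485  1.988 -0.637  0.99   0.66 ]
tip [0.515 0.061 0.004]
```

View pics/w6.png

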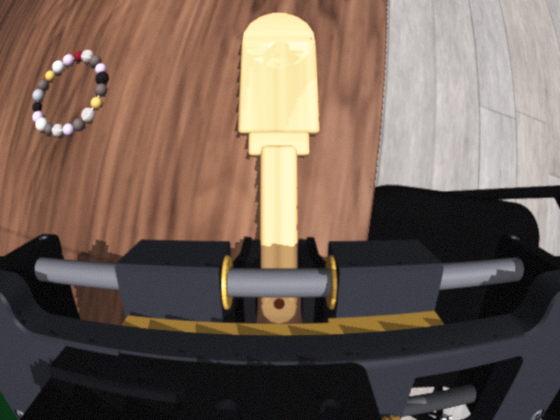

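View pics/s6c.png

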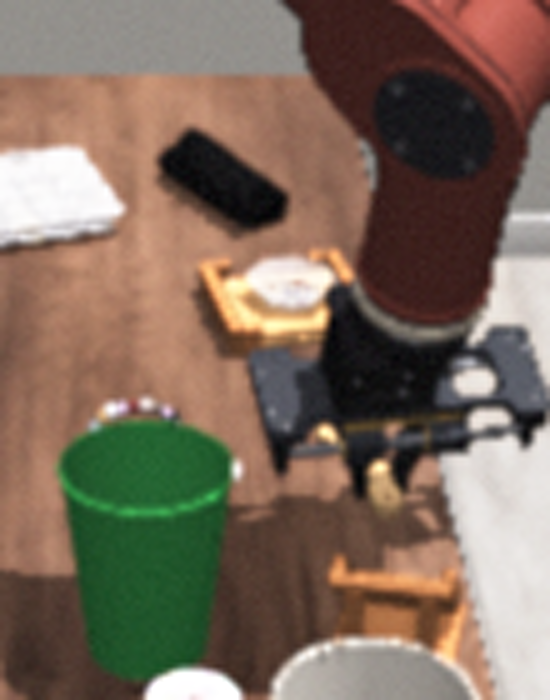

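```bash
python3 - <<'E'
from h import *
from scipy.optimize import least_squares
for n,u,v,z in [('neck',280,148,.012),('tip',279,14,.008),('sholder',265,132,.008),('edgeL',241,132,.008),('edgeR',319,132,.008),('hend',280,318,.012)]: print(n,wpx('w6',u,v,z))
# cradle: bed plane fit from depth
a=load('top0');d=a['d']
v,u=np.mgrid[170:216,272:322];v=v.ravel();u=u.ravel()
X=((np.stack([u,v,np.ones_like(u)],-1)@np.linalg.inv(a['K']).T*d[v,u][:,None])-a['t'])@a['R']
poly=np.array([(284.5,180),(313.5,184),(309,204),(281.5,196)],np.float32)
ins=np.array([cv2.pointPolygonTest(poly,(float(i),float(j)),True)>1.5 for i,j in zip(u,v)])&(np.abs(X[:,2]-.055)<.05)
P=X[ins];print(len(P))
def f(q): 
    n=np.array([np.cos(q[1]),np.sin(q[1])]); return P[:,2]-(.022+np.tan(np.radians(40))*(P[:,:2]@n-q[0]))
r=least_squares(f,[0.1,-1.7],loss='soft_l1',f_scale=.003);print(r.x,np.degrees(r.x[1]),np.std(f(r.x)))
A=np.c_[P[:,:2],np.ones(len(P))];c=np.linalg.lstsq(A,P[:,2],rcond=None)[0];print('free',c,np.degrees(np.arctan(np.hypot(*c[:2]))),np.degrees(np.arctan2(c[1],c[0])))
E
```

```text
neck [0.508 0.117 0.012]
tip [0.492 0.209 0.008]
sholder [0.498 0.126 0.008]
edgeL [0.485 0.124 0.008]
edgeR [0.528 0.132 0.008]
hend [0.523 0.028 0.012]
397
[-0.07  -1.886] -108.07102132224276 0.0036185137186880018
free [-0.309 -0.805  0.104] 40.76388025541134 -110.98897344975143
```

```bash
python3 - <<'E'
from h import *
p,R0,o=tool();t=p+.0697*R0.as_matrix()[:,2]
for g in ([.53,.03,.2],[.60,-.2,.23]): print(R0.inv().apply(np.array(g)-t)/.2)
E
```

```text
[ 0.182  0.051 -0.974]
[-0.888  0.209 -1.519]
```

move_arm --slide '[[0.05,0.02,-0.2],[0.1,0.03,-0.45],[0.14,0.04,-0.7],[0.18,0.05,-0.95],[0.18,0.05,-0.97]]' --angular '[[0,0,0],[0,0,0],[0,0,0],[0,0,0],[0,0,0]]' --fingers '[-0.9,-0.9,-0.9,-0.9,-0.9]'

```text
clock: 4.9
tool_pos: [0.5358, 0.0051, 0.2709]
eef_rot: [-1.853, -2.188, -0.339]
wrist_force: [0.4, -0.7, 0.1]
opening: 0.0192
```

```bash
python3 - <<'E'
from h import *
st()
p,R0,o=tool();t=p+.0697*R0.as_matrix()[:,2]
for g in ([.60,-.2,.23],): print(R0.inv().apply(np.array(g)-t)/.2)
E
```

```text
t 4.9 p [0.536 0.005 0.271] z [-0.043  0.337 -0.941] y [0.987 0.163 0.014] op 0.01916178148696024 F [ 0.417 -0.705  0.065] q [-0.415  0.181  0.577  1.772 -0.442  1.344  0.453]
[-1.071  0.147 -0.516]
```

move_arm --slide '[[-0.2,0.03,-0.1],[-0.42,0.06,-0.2],[-0.64,0.09,-0.3],[-0.86,0.12,-0.4],[-1.0,0.14,-0.49]]' --angular '[[0,0,0],[0,0,0],[0,0,0],[0,0,0],[0,0,0]]' --fingers '[-0.9,-0.9,-0.9,-0.9,-0.9]'

```text
clock: 5.4
tool_pos: [0.599, -0.2115, 0.2941]
eef_rot: [-1.854, -2.186, -0.337]
wrist_force: [0.9, 0.1, -1.2]
opening: 0.0194
```

```bash
python3 - <<'E'
from h import *
st()
shot('wrist','w7')
E
```

```text
t 5.4 p [ 0.599 -0.211  0.294] z [-0.044  0.336 -0.941] y [0.987 0.161 0.011] op 0.019402739611301068 F [ 0.864  0.057 -1.243] q [-0.06   0.481  0.674  1.409 -0.55   1.596  0.81 ]
```

View pics/w7.png

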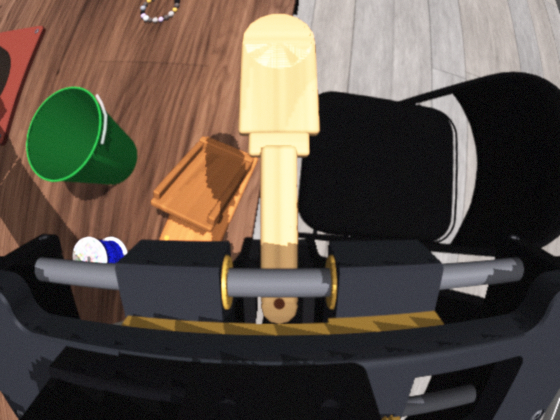

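```bash
python3 - <<'E'
from h import *
crop('w7',140,125,260,245,5,'w7c')
E
```

```text
(no output)
```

View pics/w7c.png

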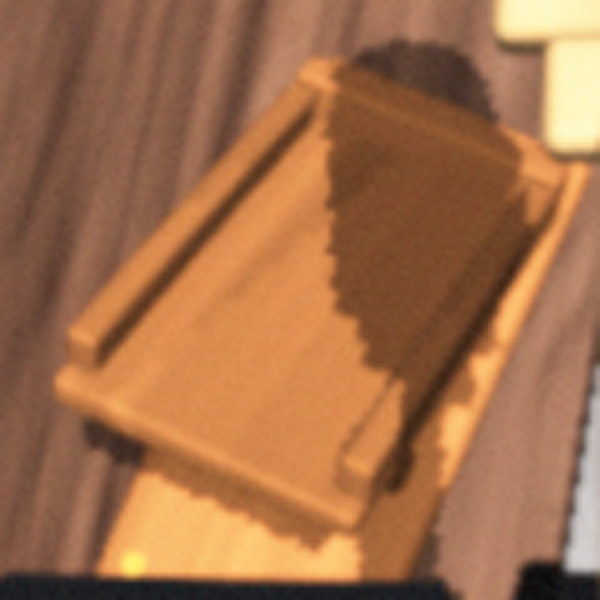

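```bash
cat >> h.py <<'E'
def wcloud(f,u,v):
    a=load(f);K=a['K'];u=np.asarray(u,float);v=np.asarray(v,float)
    x=np.stack([u-K[0,2],v-K[1,2]],-1)/K[0,0];r=np.linalg.norm(x,axis=-1,keepdims=True)
    d=np.concatenate([np.tan(r)*x/r,np.ones_like(r)],-1)
    dd=a['d'][np.round(v).astype(int),np.round(u).astype(int)]
    return (d*dd[...,None]-a['t'])@a['R'],dd
E
python3 - <<'E'
from h import *
from scipy.optimize import least_squares
v,u=np.mgrid[125:245,140:260];v=v.ravel();u=u.ravel()
X,dd=wcloud('w7',u,v)
def sel(poly,m):
    poly=np.array(poly,np.float32)/5+np.array([140,125],np.float32)
    return X[np.array([cv2.pointPolygonTest(poly,(float(i),float(j)),True)>m for i,j in zip(u,v)])]
tb=sel([(0,0),(250,0),(200,100),(0,300)],0);print('table z',np.median(tb[:,2]),np.std(tb[:,2]))
P=sel([(110,365),(320,130),(510,190),(345,460)],2);print(len(P))
A=np.c_[P[:,:2],np.ones(len(P))];c=np.linalg.lstsq(A,P[:,2],rcond=None)[0]
print('free slope',np.degrees(np.arctan(np.hypot(*c[:2]))),'yaw',np.degrees(np.arctan2(c[1],c[0])),np.std(P[:,2]-A@c))
def f(q): 
    n=np.array([np.cos(q[1]),np.sin(q[1])]); return P[:,2]-(.022+np.tan(np.radians(40))*(P[:,:2]@n-q[0]))
r=least_squares(f,[0,-1.8],loss='soft_l1',f_scale=.003);print(r.x,np.degrees(r.x[1]),np.std(f(r.x)))
W=lambda q,z:wpx('w7',140+q[0]/5,125+q[1]/5,z)
print('top end',W((62,385),.089),W((355,520),.089))
print('lip',W((312,68),.03),W((556,170),.03))
print('cheek inner bottom upper end',W((100,355),.085),W((350,455),.085))
E
```

```text
table z 0.0009012470571353075 0.024646393220255327
2309
free slope 47.04480928372508 yaw -72.85086929616158 0.019164207161306266
[-0.033 -1.822] -104.3995987206259 0.020905703115003612
top end [ 0.464 -0.169  0.089] [ 0.53  -0.186  0.089]
lip [ 0.488 -0.081  0.03 ] [ 0.552 -0.098  0.03 ]
cheek inner bottom upper end [ 0.47  -0.162  0.085] [ 0.526 -0.173  0.085]
```

```bash
python3 - <<'E'
from h import *
def draw(f,src,o,org,yaw,u0,v0,s,pj):
    im=cv2.imread(f'pics/{src}.png')
    x=np.array([np.cos(yaw),np.sin(yaw),0]);y=np.array([-x[1],x[0],0])
    C=lambda a,b,c:org+x*a+y*b+np.array([0,0,c])
    pts=[C(-.075,-.028,.022),C(-.075,.028,.022),C(.0054,.034,.089),C(.0054,-.034,.089)]
    q=[((pj(f,p)-[u0,v0])*s).round().astype(int) for p in pts]
    for i in range(4): cv2.line(im,tuple(map(int,q[i])),tuple(map(int,q[(i+1)%4])),(255,0,0),1)
    cv2.imwrite(f'pics/{o}.png',im)
org=np.array([.4984,-.1723,0]);yaw=np.radians(-104.5)
draw('top0','c2','c2d',org,yaw,265,165,5.5,proj)
draw('w7','w7c','w7d',org,yaw,140,125,5,wproj)
crop('side0',285,210,335,260,10,'s2')
draw('side0','s2','s2d',org,yaw,285,210,10,proj)
E
```

```text
(no output)
```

View pics/c2d.png

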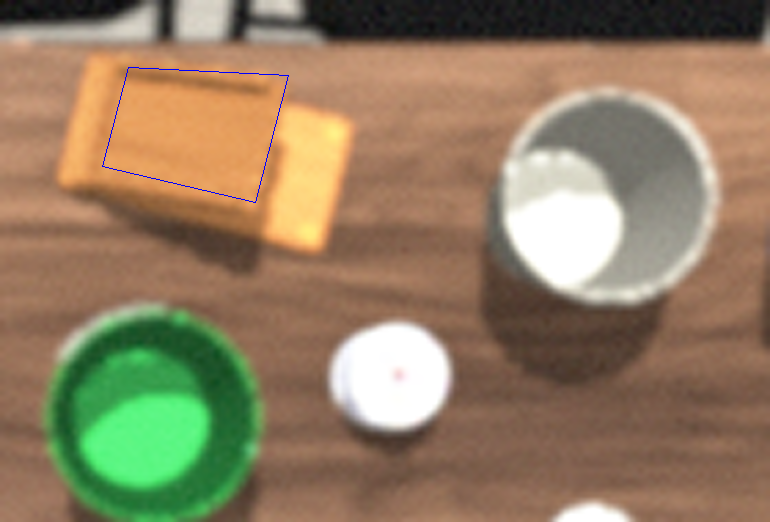

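View pics/w7d.png

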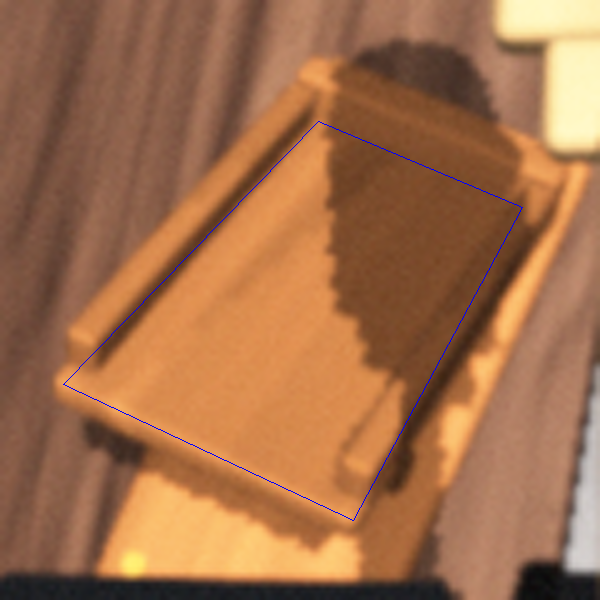

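View pics/s2d.png

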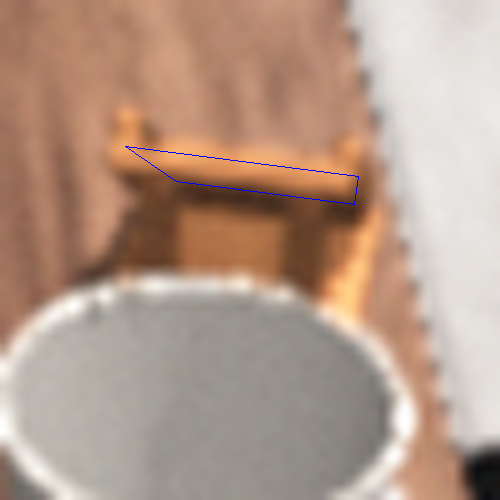

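```bash
python3 - <<'E'
from h import *
im=cv2.imread('pics/top0.png')[170:216,272:336]
cv2.imwrite('pics/c3.png',cv2.resize(im,None,fx=12,fy=12,interpolation=cv2.INTER_NEAREST))
E
```

```text
(no output)
```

View pics/c3.png

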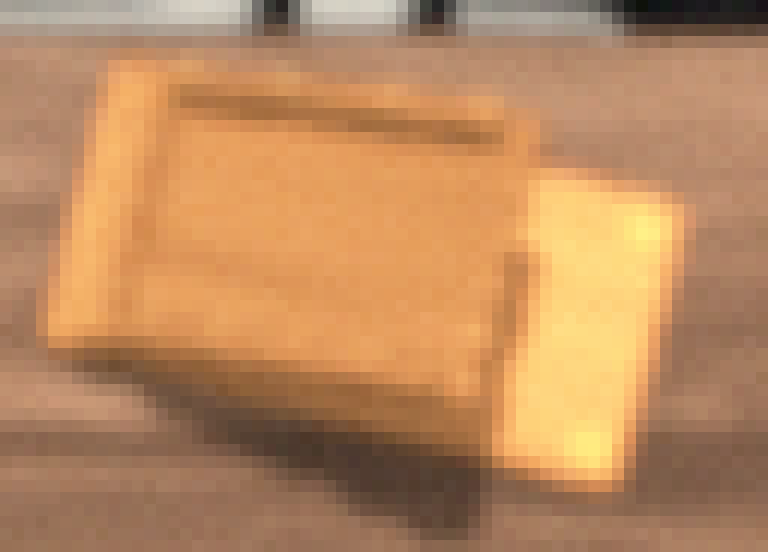

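```bash
python3 - <<'E'
from h import *
W=lambda a,b,z:px('top0',272+a/12-.5,170+b/12-.5,z)
A,B,C,D=W(540,108,.089),W(488,405,.089),W(112,62,.03),W(45,335,.03)
print(A,B,(A+B)/2,C,D,(C+D)/2,(A+B)/2-(C+D)/2, W(685,195,.006)-W(620,488,.006),C-D,A-B)
E
```

```text
[ 0.53  -0.184  0.089] [ 0.46  -0.171  0.089] [ 0.495 -0.177  0.089] [ 0.55  -0.084  0.03 ] [ 0.482 -0.068  0.03 ] [ 0.516 -0.076  0.03 ] [-0.021 -0.101  0.059] [ 0.074 -0.017  0.   ] [ 0.068 -0.016  0.   ] [ 0.071 -0.012  0.   ]
```

```bash
cat >> h.py <<'E'
ORG=np.array([.497,-.172,0]);YAW=np.radians(-103.8);S=.057
def cradle_pose(up,nrm,lat=0,org=None,yaw=None,s=None):
    org=ORG if org is None else org; yaw=YAW if yaw is None else yaw; s=S if s is None else s
    xh=np.array([np.cos(yaw),np.sin(yaw),0]);yh=np.array([-xh[1],xh[0],0]);Z=np.array([0,0,1.])
    c,sn=np.cos(np.radians(40)),np.sin(np.radians(40))
    xp=xh*c+Z*sn;zp=-xh*sn+Z*c
    cen=org-.006*xh+.088*Z
    tip=cen+xp*(s+up)+zp*(nrm-.0015)+yh*lat
    R=frame(xh,np.radians(-20)); return tip-R.as_matrix()[:,2]*.0697,R,tip
E
python3 - <<'E'
from h import *
p,R,t=cradle_pose(.008,.08);print(p,t);rel(p,R)
E
```

```text
[ 0.504 -0.142  0.255] [ 0.499 -0.166  0.19 ]
t 5.45 slide [ 0.348 -0.413  0.329] ang [ 0.013 -0.654  0.388] dist mm 126.40608810599758 deg 45.6248943932797
```

move_arm --slide '[[0.05,-0.08,0.0],[0.12,-0.17,0.05],[0.2,-0.25,0.12],[0.27,-0.33,0.2],[0.34,-0.41,0.3]]' --angular '[[0,-0.1,0.06],[0.003,-0.22,0.13],[0.006,-0.34,0.2],[0.01,-0.47,0.28],[0.013,-0.6,0.36]]' --fingers '[-0.9,-0.9,-0.9,-0.9,-0.9]'

```text
clock: 5.95
tool_pos: [0.5072, -0.1466, 0.2617]
eef_rot: [2.292, 1.899, -0.308]
wrist_force: [0.3, 1.2, -0.6]
opening: 0.0196
```

```bash
python3 - <<'E'
from h import *
st()
p,R,t=cradle_pose(.008,.08);rel(p,R)
E
```

```text
t 5.95 p [ 0.507 -0.147  0.262] z [-0.063 -0.243 -0.968] y [ 0.982 -0.188 -0.016] op 0.01962836340297591 F [ 0.302  1.203 -0.647] q [-0.682  0.135  0.81   1.841  0.163  1.245 -0.118]
t 5.95 slide [ 0.025 -0.018  0.026] ang [-0.    -0.091  0.052] dist mm 8.089121879214744 deg 6.268434542642965
```

move_arm --slide '[[0.025,-0.018,0.026],[0.025,-0.018,0.026],[0.025,-0.018,0.026]]' --angular '[[0,-0.091,0.052],[0,-0.091,0.052],[0,-0.091,0.052]]' --fingers '[-0.9,-0.9,-0.9]'

```text
clock: 6.25
tool_pos: [0.5044, -0.1418, 0.2553]
eef_rot: [2.28, 1.794, -0.401]
wrist_force: [0.3, -0.7, -0.4]
opening: 0.0196
```

```bash
python3 - <<'E'
from h import *
st()
p,R,t=cradle_pose(.008,.03);rel(p,R)
shot('wrist','w8');shot('side','s8');crop('s8',250,170,350,270,6,'s8c')
E
```

```text
t 6.25 p [ 0.504 -0.142  0.255] z [-0.082 -0.33  -0.94 ] y [ 0.972 -0.235 -0.002] op 0.019637460926359564 F [ 0.342 -0.727 -0.396] q [-0.731  0.15   0.804  1.86   0.247  1.248 -0.254]
t 6.25 slide [-0.089 -0.     0.235] ang [-0.001 -0.002  0.003] dist mm 50.24535154022829 deg 0.23768513731767715
```

View pics/w8.png

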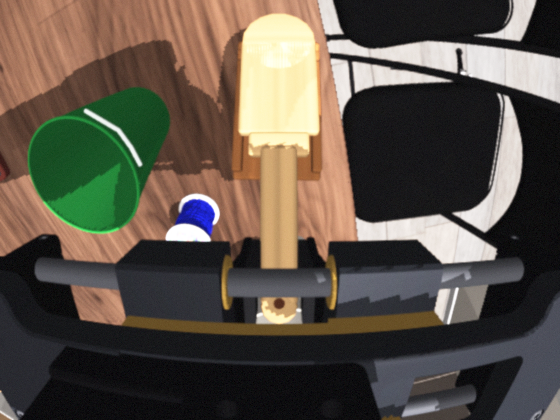

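View pics/s8c.png

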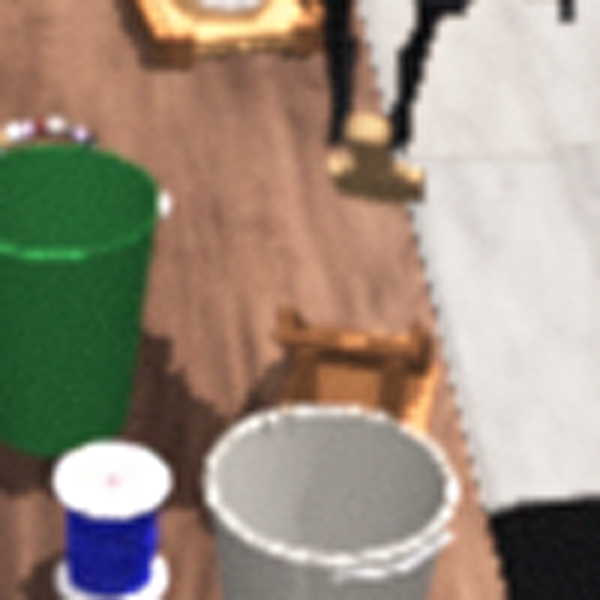

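```bash
python3 - <<'E'
from h import *
crop('w8',215,5,345,195,4,'w8c')
E
```

```text
(no output)
```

View pics/w8c.png

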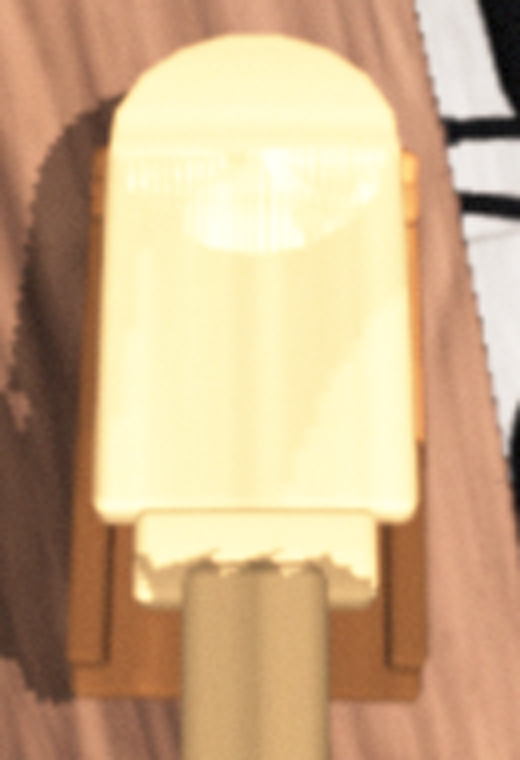

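move_arm --slide '[[-0.03,-0.002,0.08],[-0.06,-0.003,0.16],[-0.089,-0.004,0.235],[-0.11,-0.004,0.29],[-0.11,-0.004,0.29]]' --angular '[[0,0,0.005],[0,0,0.01],[0,0,0.01],[0,0,0.01],[0,0,0.01]]' --fingers '[-0.9,-0.9,-0.9,-0.9,-0.9]'

```text
clock: 6.85
tool_pos: [0.4929, -0.1852, 0.2085]
eef_rot: [2.296, 1.772, -0.401]
wrist_force: [0.1, -0.1, -0.3]
opening: 0.0195
```

```bash
python3 - <<'E'
from h import *
st()
p,R,t=cradle_pose(.008,.002);rel(p,R)
p,R,t=cradle_pose(.0,.0);rel(p,R)
shot('wrist','w9')
crop('w9',215,5,345,195,4,'w9c')
E
```

```text
t 6.85 p [ 0.493 -0.185  0.208] z [-0.084 -0.33  -0.94 ] y [ 0.967 -0.253  0.002] op 0.01952193748298604 F [ 0.109 -0.098 -0.321] q [-0.658  0.201  0.828  1.926  0.221  1.119 -0.195]
t 6.85 slide [-0.005  0.004  0.07 ] ang [-0.003 -0.001 -0.014] dist mm 14.116356031370755 deg 0.8711525279839638
t 6.85 slide [0.029 0.004 0.093] ang [-0.003 -0.001 -0.014] dist mm 19.547940689575917 deg 0.8711525279839638
```

View pics/w9c.png

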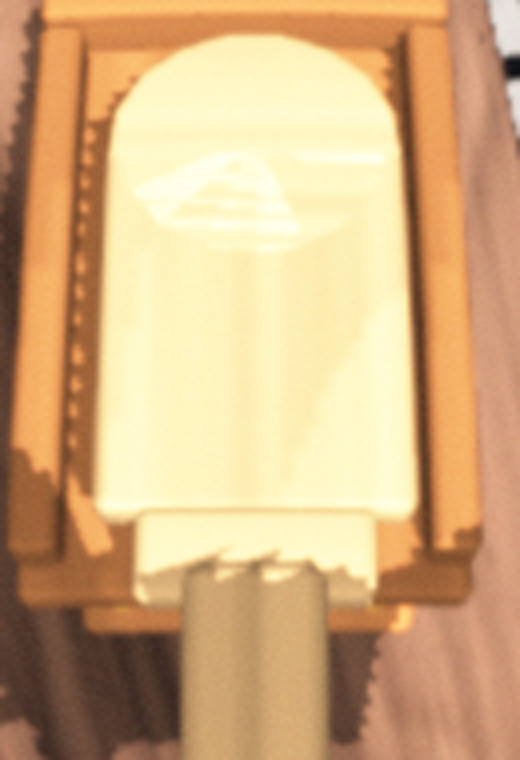

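move_arm --slide '[[-0.002,-0.008,0.03],[-0.004,-0.008,0.055],[-0.005,-0.008,0.07],[-0.005,-0.008,0.07]]' --angular '[[0,0,0],[0,0,0],[0,0,0],[0,0,0]]' --fingers '[-0.9,-0.9,-0.9,-0.9]'

```text
clock: 7.3
tool_pos: [0.4905, -0.1893, 0.1959]
eef_rot: [2.295, 1.774, -0.4]
wrist_force: [0.6, -0.8, -0.2]
opening: 0.0195
```

```bash
python3 - <<'E'
from h import *
st()
p,R,t=cradle_pose(.008,.0);rel(p,R)
p,R,t=cradle_pose(.0,.0);rel(p,R)
shot('wrist','w10')
crop('w10',215,5,345,195,4,'w10c')
E
```

```text
t 7.3 p [ 0.49  -0.189  0.196] z [-0.083 -0.33  -0.94 ] y [ 0.968 -0.252  0.003] op 0.01947394603130735 F [ 0.599 -0.83  -0.159] q [-0.647  0.215  0.828  1.944  0.213  1.088 -0.186]
t 7.3 slide [-0.009  0.011  0.013] ang [-0.002 -0.002 -0.013] dist mm 3.829877478385434 deg 0.7941153861970598
t 7.3 slide [0.029 0.011 0.026] ang [-0.002 -0.002 -0.013] dist mm 8.08673439869146 deg 0.7941153861970598
```

View pics/w10c.png

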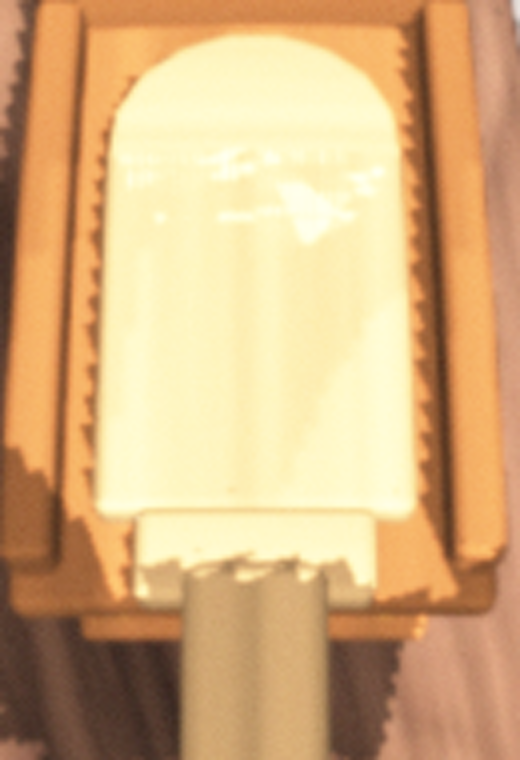

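move_arm --slide '[[-0.004,0,0.008],[-0.007,0,0.013],[-0.007,0,0.013]]' --angular '[[0,0,0],[0,0,0],[0,0,0]]' --fingers '[-0.9,-0.9,-0.9]'

```text
clock: 7.65
tool_pos: [0.4904, -0.1911, 0.1943]
eef_rot: [2.294, 1.774, -0.399]
wrist_force: [0.7, 2.3, 1.5]
opening: 0.0191
```

move_arm --slide '[[0.01,0,0.004],[0.019,0,0.007],[0.019,0,0.007]]' --angular '[[0,0,0],[0,0,0],[0,0,0]]' --fingers '[-0.9,-0.9,-0.9]'

```text
clock: 7.95
tool_pos: [0.4914, -0.1878, 0.1916]
eef_rot: [2.294, 1.774, -0.398]
wrist_force: [1.8, 1.3, 1.7]
opening: 0.0194
```

```bash
python3 - <<'E'
from h import *
st()
p,R,t=cradle_pose(.0,.0);rel(p,R)
shot('wrist','w11')
crop('w11',215,5,345,195,4,'w11c')
E
```

```text
t 7.95 p [ 0.491 -0.188  0.192] z [-0.082 -0.33  -0.94 ] y [ 0.968 -0.251  0.004] op 0.01944400938589391 F [1.765 1.329 1.707] q [-0.646  0.222  0.825  1.947  0.208  1.078 -0.187]
t 7.95 slide [0.014 0.008 0.009] ang [-0.001 -0.002 -0.013] dist mm 3.6442628603500347 deg 0.7700005822852765
```

View pics/w11c.png

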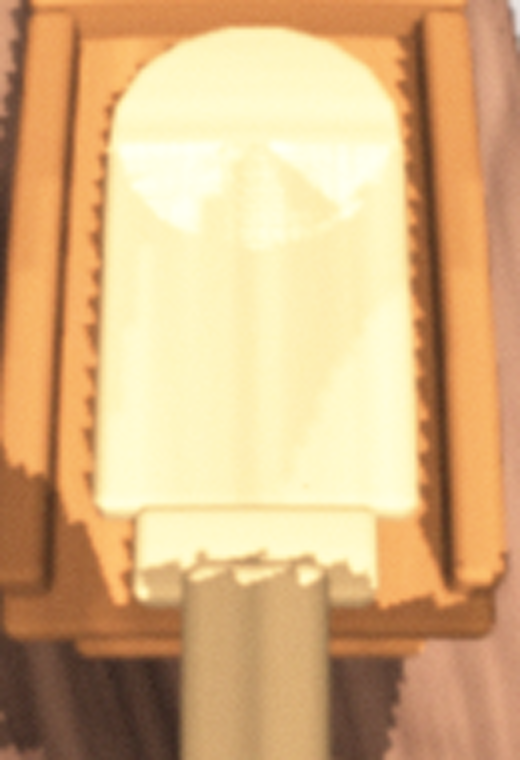

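move_arm --slide '[[0.01,0,0.003],[0.02,0,0.006],[0.02,0,0.006]]' --angular '[[0,0,0],[0,0,0],[0,0,0]]' --fingers '[-0.9,-0.9,-0.9]'

```text
clock: 8.3
tool_pos: [0.4923, -0.1845, 0.1891]
eef_rot: [2.294, 1.774, -0.399]
wrist_force: [0.9, 0.5, 1.3]
opening: 0.0191
```

```bash
python3 - <<'E'
from h import *
st()
p,R,t=cradle_pose(.0,.0);rel(p,R)
shot('wrist','w12')
crop('w12',215,5,345,195,4,'w12c')
E
```

```text
t 8.3 p [ 0.492 -0.184  0.189] z [-0.082 -0.33  -0.94 ] y [ 0.968 -0.251  0.004] op 0.019091950700654465 F [0.943 0.473 1.291] q [-0.648  0.227  0.822  1.949  0.205  1.075 -0.192]
t 8.3 slide [-0.007  0.008  0.003] ang [-0.001 -0.002 -0.012] dist mm 2.2457635140026624 deg 0.7602498049415057
```

View pics/w12c.png

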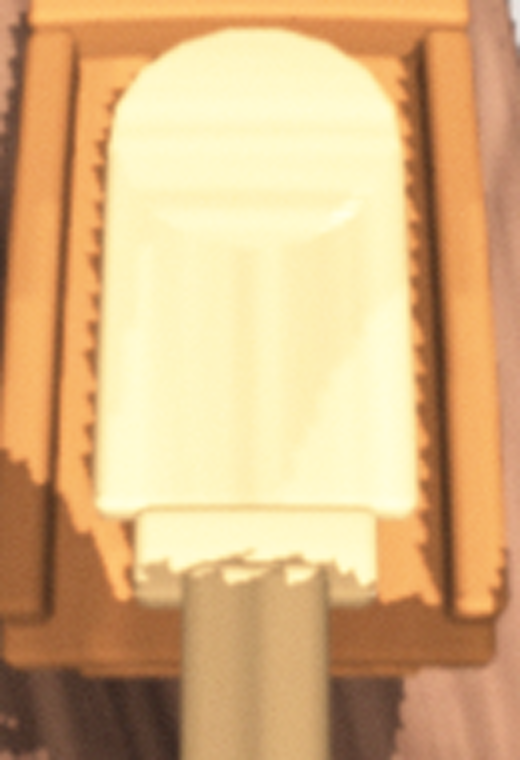

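move_arm --slide '[[0.008,0,0.0025],[0.016,0,0.005],[0.016,0,0.005]]' --angular '[[0,0,0],[0,0,0],[0,0,0]]' --fingers '[-0.9,-0.9,-0.9]'

```text
clock: 8.65
tool_pos: [0.4926, -0.1843, 0.1887]
eef_rot: [2.294, 1.77, -0.402]
wrist_force: [-6.9, -3.1, 21.0]
opening: 0.0191
```

```bash
python3 - <<'E'
from h import *
st()
E
```

```text
t 8.65 p [ 0.493 -0.184  0.189] z [-0.083 -0.333 -0.939] y [ 0.968 -0.253  0.004] op 0.01911471653045598 F [-6.95  -3.069 20.972] q [-0.65   0.229  0.823  1.948  0.207  1.075 -0.196]
```

move_arm --slide '[[-0.002,0,-0.001],[-0.002,0,-0.001],[-0.002,0,-0.001],[-0.002,0,-0.001],[-0.002,0,-0.001]]' --angular '[[0,0,0],[0,0,0],[0,0,0],[0,0,0],[0,0,0]]' --fingers '[-0.9,-0.9,-0.3,0.2,0.2]'

```text
clock: 9.15
tool_pos: [0.4923, -0.1845, 0.1887]
eef_rot: [2.294, 1.771, -0.403]
wrist_force: [0.2, 0.4, 0.1]
opening: 0.0357
```

```bash
python3 - <<'E'
from h import *
st()
shot('wrist','w13')
crop('w13',215,5,345,195,4,'w13c')
E
```

```text
t 9.15 p [ 0.492 -0.185  0.189] z [-0.084 -0.333 -0.939] y [ 0.968 -0.253  0.003] op 0.03565121048078534 F [0.209 0.368 0.115] q [-0.65   0.229  0.823  1.948  0.207  1.075 -0.196]
```

View pics/w13.png

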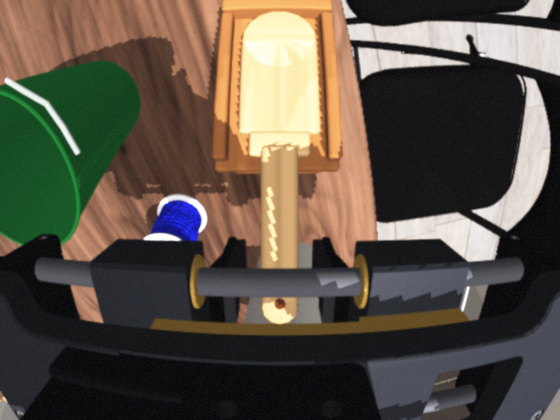

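```bash
cat >> h.py <<'E'
def grasp2(L=25,gx=.072,back=0,open_=0):
    xh=np.array([np.cos(YAW),np.sin(YAW),0]);Z=np.array([0,0,1.]);c,s=np.cos(np.radians(40)),np.sin(np.radians(40))
    xp=xh*c+Z*s;cen=CEN
    g=cen+xp*gx;R=frame(xh,np.radians(L));z=R.as_matrix()[:,2]
    return g-z*(.051+back),R
CEN=ORG+np.array([np.cos(YAW),np.sin(YAW),0])*-.006+np.array([0,0,.088])
E
python3 - <<'E'
from h import *
p,R,t=cradle_pose(0,0);q,R0,o=tool();print('exp tip',t,'tool tip',q+.0697*R0.as_matrix()[:,2])
a=load('w13')
print([wpx('w13',280,305,.145)])
for b in (.09,0):
    p,R=grasp2(back=b);print(p);rel(p,R)
E
```

```text
exp tip [ 0.488 -0.21   0.123] tool tip [ 0.486 -0.208  0.123]
[array([ 0.484, -0.222,  0.145])]
[ 0.471 -0.278  0.262]
t 9.2 slide [-0.574  0.016 -0.181] ang [ 0.004  0.751 -0.014] dist mm 120.40462429517645 deg 45.06336678271076
[ 0.48  -0.241  0.181]
t 9.2 slide [-0.256  0.012  0.137] ang [ 0.004  0.751 -0.014] dist mm 58.068537260559516 deg 45.06336678271076
```

View pics/w13c.png

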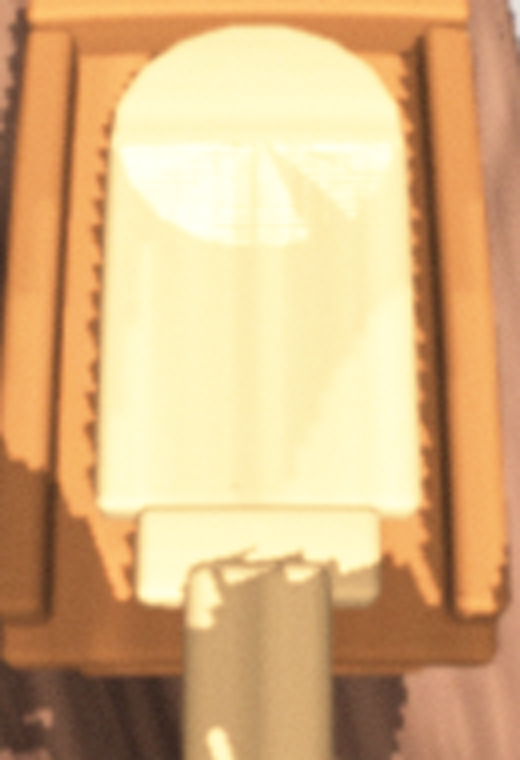

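move_arm --slide '[[0,0,-0.1],[0,0,-0.25],[0,0,-0.4],[0,0,-0.45]]' --angular '[[0,0,0],[0,0,0],[0,0,0],[0,0,0]]' --fingers '[0.2,0.2,0.2,0.2]'

```text
clock: 9.6
tool_pos: [0.501, -0.1538, 0.2755]
eef_rot: [2.293, 1.771, -0.398]
wrist_force: [0.2, -0.1, 0.7]
opening: 0.052
```

```bash
sed -i 's/ORG=np.array(\[.497,-.172,0\])/ORG=np.array([.4955,-.1705,0])/' h.py; python3 - <<'E'
from h import *
st()
shot('wrist','w14')
p,R=grasp2(back=.09);print(p);rel(p,R)
E
```

```text
t 9.6 p [ 0.501 -0.154  0.275] z [-0.081 -0.332 -0.94 ] y [ 0.968 -0.252  0.006] op 0.051997481797774435 F [ 0.159 -0.127  0.731] q [-0.733  0.121  0.819  1.841  0.268  1.283 -0.256]
[ 0.47  -0.276  0.262]
t 9.65 slide [-0.571  0.     0.279] ang [ 0.007  0.749 -0.013] dist mm 127.16608934975882 deg 44.9682450340138
```

View pics/w14.png

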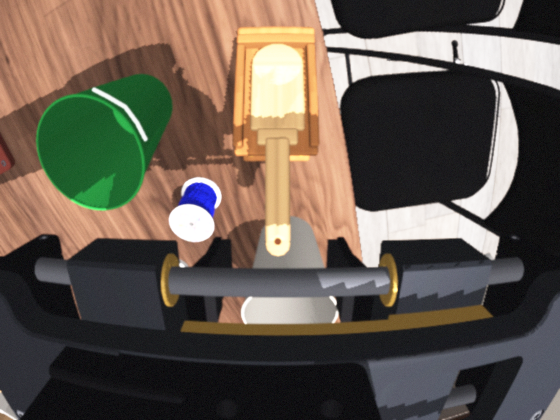

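move_arm --slide '[[-0.1,0,0.02],[-0.21,0,0.07],[-0.33,0,0.12],[-0.44,0,0.18],[-0.54,0,0.25]]' --angular '[[0,0.13,0],[0,0.27,0],[0,0.41,0],[0,0.55,-0.01],[0,0.69,-0.01]]' --fingers '[0.2,0.2,0.2,0.2,0.2]'

```text
clock: 10.15
tool_pos: [0.4717, -0.2684, 0.2659]
eef_rot: [-2.275, -1.781, -0.436]
wrist_force: [-0.7, 1.3, 0.0]
opening: 0.0523
```

```bash
python3 - <<'E'
from h import *
st()
shot('wrist','w15')
p,R=grasp2(back=.03);print(p);rel(p,R)
p,R=grasp2(back=.0);print(p);rel(p,R)
E
```

```text
t 10.15 p [ 0.472 -0.268  0.266] z [ 0.096  0.349 -0.932] y [ 0.97  -0.242  0.01 ] op 0.05230656948168113 F [-0.711  1.303  0.017] q [-0.153  0.309  0.945  1.74  -0.573  1.447  0.689]
[ 0.476 -0.251  0.208]
t 10.2 slide [0.023 0.01  0.306] ang [ 0.013  0.057 -0.013] dist mm 61.41423785822473 deg 3.59266788392615
[ 0.479 -0.239  0.181]
t 10.2 slide [0.032 0.008 0.456] ang [ 0.013  0.057 -0.013] dist mm 91.39084072706162 deg 3.59266788392615
```

View pics/w15.png

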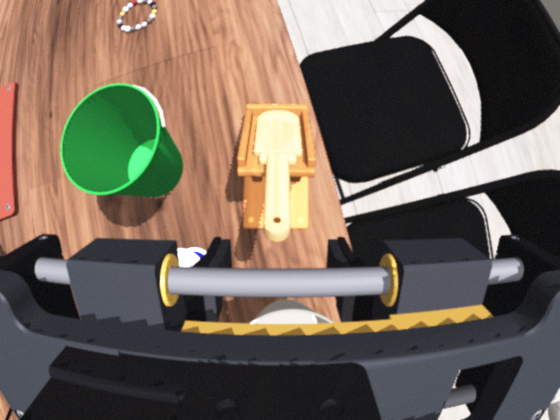

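move_arm --slide '[[0.01,0.006,0.15],[0.023,0.006,0.3],[0.028,0.005,0.38],[0.032,0.004,0.456],[0.032,0.004,0.456]]' --angular '[[0.01,0.05,-0.01],[0.013,0.057,-0.013],[0.013,0.057,-0.013],[0.013,0.057,-0.013],[0.013,0.057,-0.013]]' --fingers '[0.2,0.2,0.2,0.2,0.2]'

```text
clock: 10.7
tool_pos: [0.4779, -0.2371, 0.1791]
eef_rot: [-2.225, -1.747, -0.491]
wrist_force: [-0.1, -0.6, 0.6]
opening: 0.0523
```

```bash
python3 - <<'E'
from h import *
st()
shot('wrist','w16')
shot('side','s16');crop('s16',240,160,350,260,6,'s16c')
p,R=grasp2(back=.0);print(p);rel(p,R)
E
```

```text
t 10.7 p [ 0.478 -0.237  0.179] z [ 0.098  0.411 -0.906] y [ 0.972 -0.237 -0.003] op 0.05230817668427119 F [-0.096 -0.553  0.595] q [-0.11   0.408  0.876  1.846 -0.703  1.351  0.794]
[ 0.479 -0.239  0.181]
t 10.8 slide [-0.003  0.002  0.002] ang [0.    0.    0.001] dist mm 0.8862011687819064 deg 0.061686590369110235
```

View pics/w16.png

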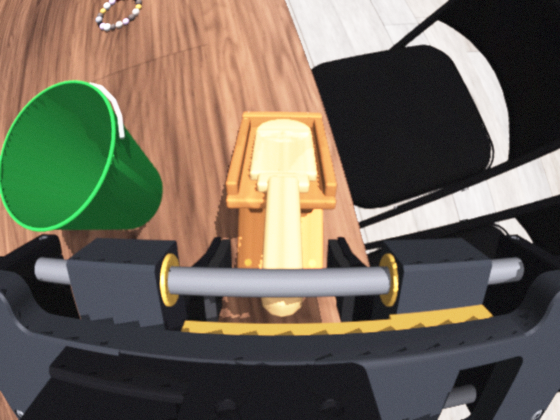

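View pics/s16c.png

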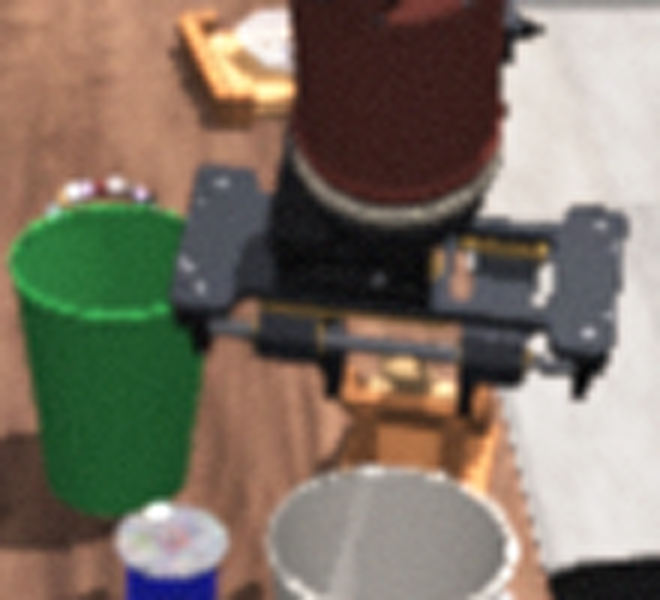

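move_arm --slide '[[0,0.002,0],[0,0.002,0],[0,0.002,0],[0,0.002,0],[0,0.002,0]]' --angular '[[0,0,0],[0,0,0],[0,0,0],[0,0,0],[0,0,0]]' --fingers '[-0.2,-0.9,-0.9,-0.9,-0.9]' --newtons 45

```text
clock: 11.3
tool_pos: [0.4787, -0.2389, 0.1813]
eef_rot: [-2.228, -1.748, -0.494]
wrist_force: [-0.4, -0.0, 0.0]
opening: 0.0206
```

```bash
python3 - <<'E'
from h import *
st()
c,s=np.cos(np.radians(40)),np.sin(np.radians(40))
n=np.array([-s*np.cos(YAW),-s*np.sin(YAW),c]); xp=np.array([c*np.cos(YAW),c*np.sin(YAW),s])
p,R0,o=tool();print('up normal 100mm',R0.inv().apply(n*.1)/.2,R0.inv().apply([0,0,.5]), R0.inv().apply(xp))
shot('wrist','w17')
E
```

```text
t 11.3 p [ 0.479 -0.239  0.181] z [ 0.101  0.41  -0.907] y [ 0.971 -0.238  0.001] op 0.020606606039158315 F [-0.373 -0.005  0.028] q [-0.108  0.406  0.877  1.842 -0.703  1.353  0.793]
up normal 100mm [ 0.453  0.001 -0.212] [ 0.211  0.    -0.453] [-0.423 -0.    -0.906]
```

View pics/w17.png

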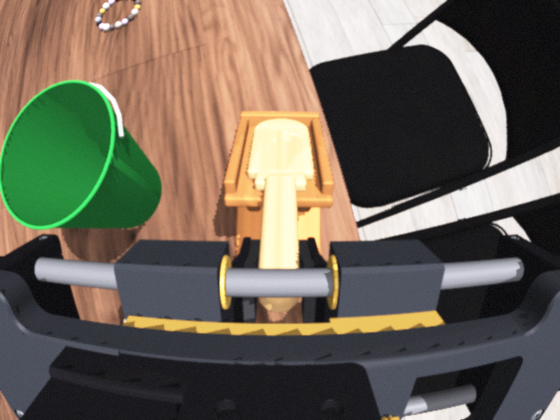

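move_arm --slide '[[0,0,0],[0.04,0,-0.02],[0.1,0,-0.06],[0.2,0,-0.25],[0.29,0,-0.45]]' --angular '[[0,0,0],[0,0,0],[0,0,0],[0,0,0],[0,0,0]]' --fingers '[-0.95,-0.95,-0.95,-0.95,-0.95]'

```text
clock: 11.85
tool_pos: [0.4818, -0.2235, 0.2882]
eef_rot: [-2.226, -1.747, -0.492]
wrist_force: [0.8, 0.0, -0.1]
opening: 0.0195
```

```bash
python3 - <<'E'
from h import *
st()
shot('wrist','w18')
shot('side','s18');crop('s18',240,140,350,260,5,'s18c')
E
```

```text
t 11.85 p [ 0.482 -0.224  0.288] z [ 0.099  0.411 -0.906] y [ 0.971 -0.237 -0.002] op 0.019541208784661528 F [ 0.782  0.02  -0.076] q [-0.206  0.261  0.929  1.743 -0.592  1.489  0.615]
```

View pics/w18.png

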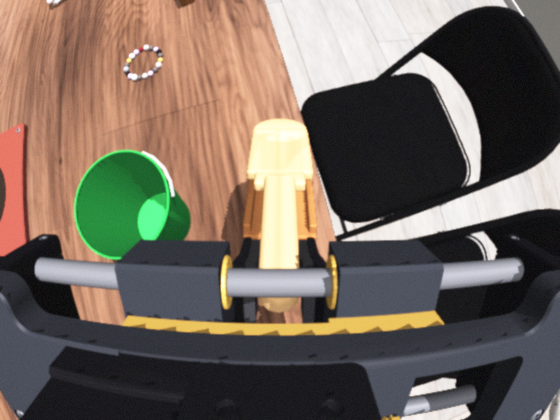

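View pics/s18c.png

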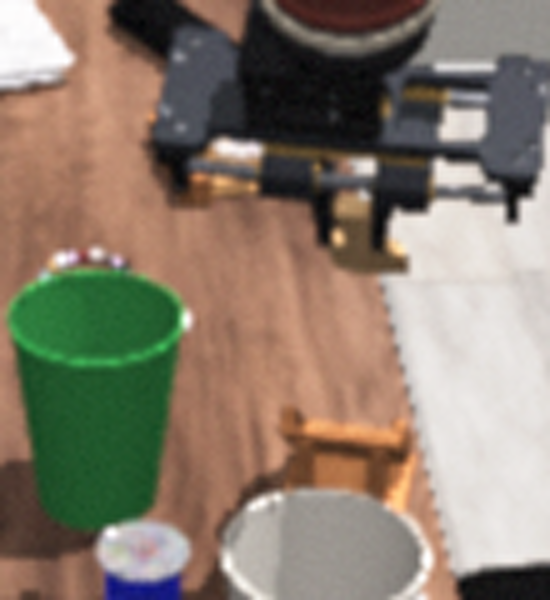

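```bash
cat >> h.py <<'E'
BK=np.array([.4645,-.342,0])
def beak(theta,d,up,yaw=None,gx=.072,rel_=25):
    """tip at floor offset -d along h, raised 'up' along paddle axis"""
    yaw=YAW if yaw is None else yaw
    h=np.array([np.cos(yaw),np.sin(yaw),0]);Z=np.array([0,0,1.])
    th=np.radians(theta);ax=h*np.sin(th)+Z*np.cos(th)
    tip=BK-h*d+Z*.009
    g=tip+ax*(up+.095+gx);R=frame(h,np.radians(theta-rel_));return g-R.as_matrix()[:,2]*.051,R
E
python3 - <<'E'
from h import *
def d(f,u0,v0,u1,v1,s,o):
    im=cv2.imread(f'pics/{f}.png')[v0:v1,u0:u1];im=cv2.resize(im,None,fx=s,fy=s,interpolation=cv2.INTER_CUBIC)
    for a in np.linspace(0,2*np.pi,60):
        q=(proj(f,BK+[.052*np.cos(a),.052*np.sin(a),.131])-[u0,v0]+.5)*s
        cv2.circle(im,(int(q[0]),int(q[1])),1,(0,0,255),-1)
    cv2.imwrite(f'pics/{o}.png',im)
d('top0',340,165,410,235,8,'b1');d('side0',270,230,340,310,7,'b2')
for u in(.1,.0):
    p,R=beak(20,.02,u);print(p);rel(p,R)
p,R=beak(20,.02,.16);print(p);rel(p,R)
E
```

```text
[ 0.449 -0.407  0.311]
t 11.95 slide [-0.798  0.046 -0.468] ang [ 0.008 -0.499  0.002] dist mm 185.23441465109997 deg 29.94950522457166
[ 0.457 -0.374  0.217]
t 11.95 slide [-0.841  0.042  0.03 ] ang [ 0.008 -0.499  0.002] dist mm 168.4733021134671 deg 29.94950522457166
[ 0.444 -0.427  0.367]
t 11.95 slide [-0.772  0.049 -0.767] ang [ 0.008 -0.499  0.002] dist mm 217.87360849540195 deg 29.94950522457166
```

View pics/b1.png

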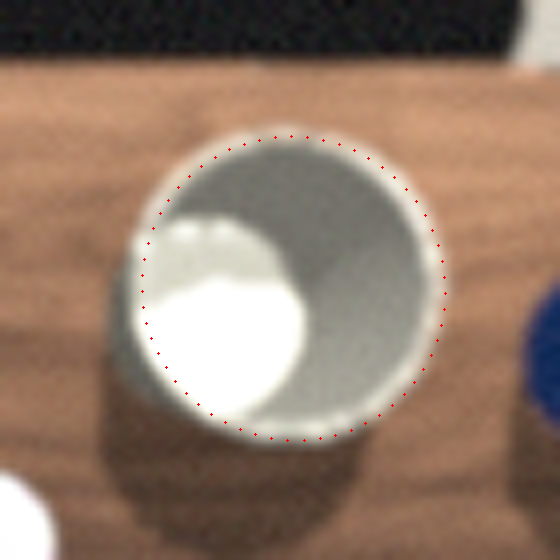

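View pics/b2.png

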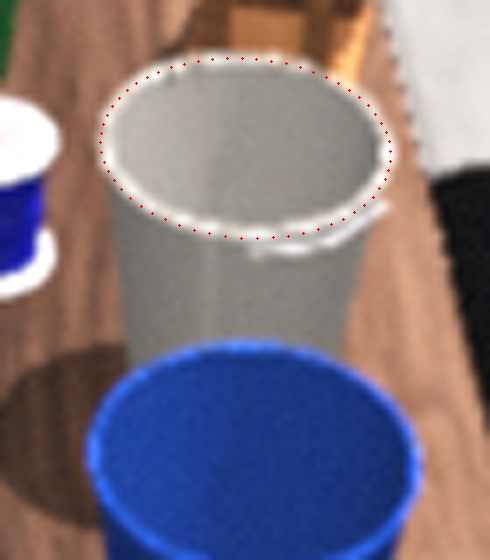

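```bash
sed -i 's/BK=np.array(\[.4645,-.342,0\])/BK=np.array([.465,-.340,0])/' h.py; python3 - <<'E'
from h import *
p,R=beak(20,.02,.16);rel(p,R)
E
```

```text
t 11.95 slide [-0.762  0.049 -0.763] ang [ 0.008 -0.499  0.002] dist mm 215.938466665093 deg 29.94950522457166
```

move_arm --slide '[[0.0,0,-0.25],[-0.15,0.01,-0.47],[-0.35,0.02,-0.6],[-0.55,0.03,-0.7],[-0.75,0.045,-0.76]]' --angular '[[0,-0.08,0],[0,-0.2,0],[0,-0.32,0],[0,-0.44,0],[0.008,-0.499,0]]' --fingers '[-0.95,-0.95,-0.95,-0.95,-0.95]'

```text
clock: 12.45
tool_pos: [0.4445, -0.4236, 0.3694]
eef_rot: [2.42, 1.905, -0.108]
wrist_force: [1.0, 0.6, -0.3]
opening: 0.0199
```

```bash
python3 - <<'E'
from h import *
st()
shot('wrist','w19')
shot('side','s19');crop('s19',240,110,350,290,4.4,'s19c')
p,R=beak(20,.02,.16);rel(p,R)
E
```

```text
t 12.45 p [ 0.444 -0.424  0.369] z [-0.018 -0.09  -0.996] y [ 0.972 -0.234  0.003] op 0.019876983036686637 F [ 0.983  0.618 -0.255] q [-0.173  0.305  1.047  1.512 -0.192  1.419  0.633]
t 12.55 slide [ 0.004  0.009 -0.001] ang [-0.001  0.004 -0.001] dist mm 1.9255294620490477 deg 0.24907529703579712
```

View pics/w19.png

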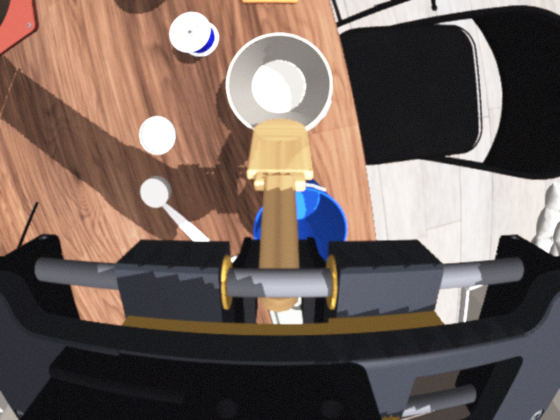

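View pics/s19.png

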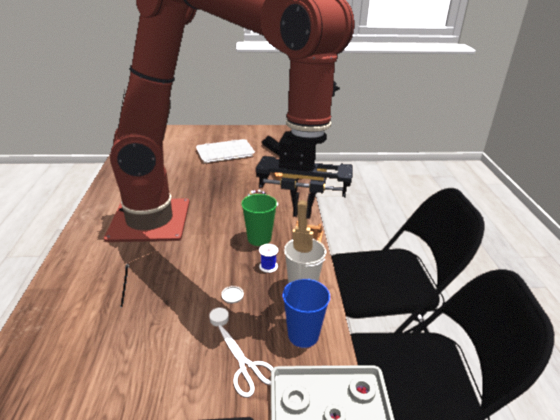

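```bash
python3 - <<'E'
from h import *
crop('w19',210,20,350,200,4,'w19c')
for q in[(227,84),(333,84),(280,34),(280,137)]: print(wpx('w19',*q,.131))
q,R0,o=tool();g=q+.051*R0.as_matrix()[:,2]
ax=R0.apply([.423,0,.906]); 
print('pred paddle tip',g+.167*ax, wproj('w19',g+.167*ax),'bk',wproj('w19',BK+[0,0,.131]))
for u in(.1,.05,.02,.0):
    p,R=beak(20,.02,u);rel(p,R)
E
```

```text
[ 0.414 -0.33   0.131]
[ 0.515 -0.355  0.131]
[ 0.476 -0.295  0.131]
[ 0.452 -0.395  0.131]
pred paddle tip [ 0.454 -0.375  0.159] [277.703 119.777] bk [279.773  80.541]
t 12.55 slide [0.132 0.009 0.271] ang [-0.001  0.004 -0.001] dist mm 60.23309943359413 deg 0.24907529703579712
t 12.55 slide [0.238 0.009 0.497] ang [-0.001  0.004 -0.001] dist mm 110.21928946619968 deg 0.24907529703579712
t 12.55 slide [0.302 0.009 0.633] ang [-0.001  0.004 -0.001] dist mm 140.21573047368094 deg 0.24907529703579712
t 12.55 slide [0.345 0.009 0.723] ang [-0.001  0.004 -0.001] dist mm 160.21409823573768 deg 0.24907529703579712
```

View pics/w19c.png

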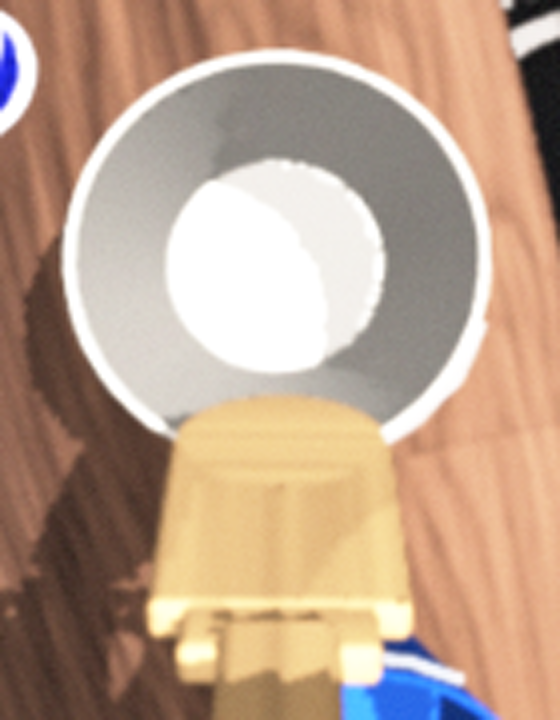

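move_arm --slide '[[0.07,0.007,0.13],[0.13,0.008,0.27],[0.19,0.008,0.4],[0.24,0.008,0.497],[0.28,0.008,0.585]]' --angular '[[0,0,0],[0,0,0],[0,0,0],[0,0,0],[0,0,0]]' --fingers '[-0.95,-0.95,-0.95,-0.95,-0.95]'

```text
clock: 13.05
tool_pos: [0.4547, -0.3801, 0.2439]
eef_rot: [2.429, 1.903, -0.111]
wrist_force: [0.4, 0.1, -0.1]
opening: 0.0195
```

```bash
python3 - <<'E'
from h import *
st()
shot('wrist','w20')
crop('w20',180,60,380,300,2.5,'w20c')
for u in (.01,0.0,-.006):
    p,R=beak(20,.02,u);rel(p,R)
E
```

```text
t 13.05 p [ 0.455 -0.38   0.244] z [-0.023 -0.087 -0.996] y [ 0.971 -0.239 -0.002] op 0.019484950789446582 F [ 0.368  0.079 -0.14 ] q [-0.239  0.34   1.008  1.739 -0.223  1.182  0.575]
t 13.1 slide [0.025 0.006 0.073] ang [-0.005  0.001  0.001] dist mm 15.530868102376735 deg 0.3019021619465411
t 13.1 slide [0.046 0.006 0.119] ang [-0.005  0.001  0.001] dist mm 25.475569231871976 deg 0.3019021619465411
t 13.1 slide [0.059 0.007 0.146] ang [-0.005  0.001  0.001] dist mm 31.45922258881471 deg 0.3019021619465411
```

View pics/w20c.png

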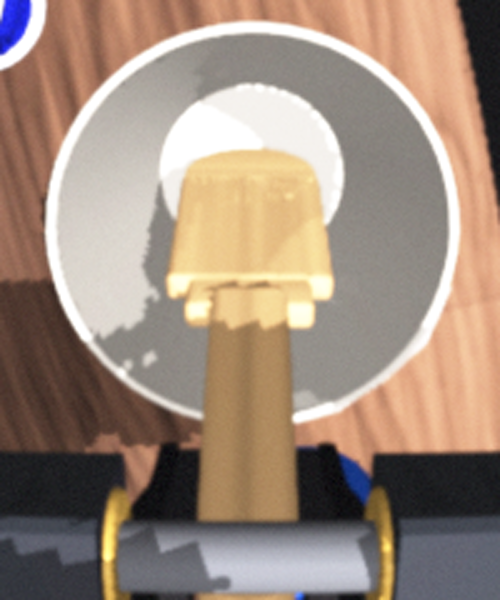

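move_arm --slide '[[0.015,0.004,0.045],[0.028,0.005,0.075],[0.036,0.006,0.098],[0.036,0.006,0.098]]' --angular '[[0,0,0],[0,0,0],[0,0,0],[0,0,0]]' --fingers '[-0.95,-0.95,-0.95,-0.95]'

```text
clock: 13.5
tool_pos: [0.4568, -0.3732, 0.2208]
eef_rot: [2.431, 1.907, -0.112]
wrist_force: [-0.4, 0.1, 0.1]
opening: 0.0193
```

```bash
python3 - <<'E'
from h import *
st()
for u in (0.0,-.004):
    p,R=beak(20,.02,u);rel(p,R)
E
```

```text
t 13.5 p [ 0.457 -0.373  0.221] z [-0.026 -0.084 -0.996] y [ 0.971 -0.238 -0.005] op 0.019308965440585812 F [-0.412  0.121  0.064] q [-0.238  0.361  0.993  1.769 -0.241  1.143  0.577]
t 13.5 slide [0.01 0.   0.02] ang [-0.005  0.001  0.001] dist mm 4.40120764589986 deg 0.313989854734752
t 13.5 slide [0.018 0.001 0.038] ang [-0.005  0.001  0.001] dist mm 8.40072558403998 deg 0.313989854734752
```

move_arm --slide '[[0.004,0,0.01],[0.007,0,0.018],[0.007,0,0.018]]' --angular '[[0,0,0],[0,0,0],[0,0,0]]' --fingers '[-0.95,-0.95,-0.95]'

```text
clock: 13.8
tool_pos: [0.4571, -0.373, 0.2179]
eef_rot: [2.43, 1.905, -0.112]
wrist_force: [-0.9, -0.5, 3.9]
opening: 0.0194
```

move_arm --slide '[[0.002,0,0.008],[0.003,0,0.013],[0.003,0,0.013]]' --angular '[[0,0,0],[0,0,0],[0,0,0]]' --fingers '[-0.95,-0.95,-0.95]'

```text
clock: 14.1
tool_pos: [0.4572, -0.3742, 0.2169]
eef_rot: [2.429, 1.903, -0.112]
wrist_force: [-2.3, -2.5, 12.6]
opening: 0.0201
```

```bash
python3 - <<'E'
from h import *
q,R0,o=tool();g=q+.051*R0.as_matrix()[:,2];ax=R0.apply([.423,0,.906]);t=g+.167*ax;print(t)
h=np.array([np.cos(YAW),np.sin(YAW),0]);print('d',(BK-t)@h)
for th in (20,25):
    p,R=beak(th,(BK-t)@h,t[2]-.009+.0015);rel(p,R)
E
```

```text
[ 0.469 -0.324  0.009]
d 0.016860987713485202
t 14.1 slide [-0.007 -0.003 -0.006] ang [-0.002  0.003 -0.001] dist mm 1.8425372470814598 deg 0.24394838748405867
t 14.1 slide [-0.094 -0.003  0.03 ] ang [-0.002  0.087 -0.001] dist mm 19.70105528836853 deg 5.209263141607267
```

move_arm --slide '[[-0.004,0,-0.008],[-0.025,-0.001,0.0],[-0.045,-0.002,0.008],[-0.065,-0.002,0.016],[-0.065,-0.002,0.016]]' --angular '[[0,0,0],[0,0.02,0],[0,0.04,0],[0,0.06,0],[0,0.06,0]]' --fingers '[-0.95,-0.95,-0.95,-0.95,-0.95]'

```text
clock: 14.6
tool_pos: [0.4527, -0.3882, 0.2148]
eef_rot: [2.463, 1.925, -0.036]
wrist_force: [-0.1, 0.3, 0.4]
opening: 0.0189
```

```bash
python3 - <<'E'
from h import *
st()
shot('wrist','w21')
shot('side','s21');crop('s21',240,170,350,310,5,'s21c')
crop('w21',180,60,380,300,2.5,'w21c')
E
```

```text
t 14.6 p [ 0.453 -0.388  0.215] z [-0.009 -0.026 -1.   ] y [ 0.97  -0.242 -0.002] op 0.01894362434604383 F [-0.073  0.345  0.388] q [-0.141  0.391  0.959  1.743 -0.318  1.173  0.659]
```

View pics/w21c.png

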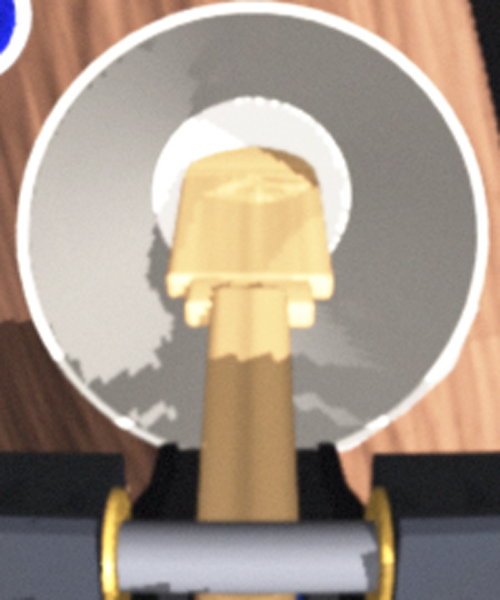

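View pics/s21c.png

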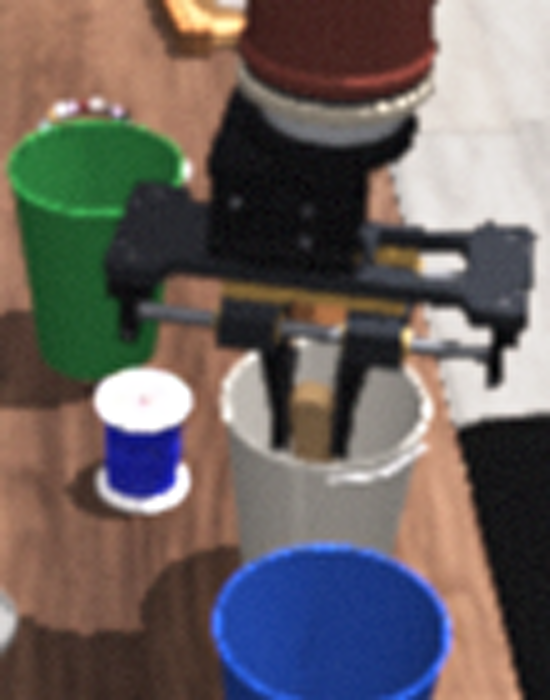

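move_arm --slide '[[0,0,0],[0,0,0],[0,0,0],[0,0,0],[0,0,0]]' --angular '[[0,0,0],[0,0,0],[0,0,0],[0,0,0],[0,0,0]]' --fingers '[-0.4,-0.2,0.1,0.1,0.1]'

```text
clock: 15.2
tool_pos: [0.4533, -0.3873, 0.2148]
eef_rot: [2.461, 1.926, -0.037]
wrist_force: [-0.6, -0.6, -0.2]
opening: 0.0458
```

```bash
python3 - <<'E'
from h import *
st()
shot('wrist','w22')
crop('w22',180,60,380,300,2.5,'w22c')
E
```

```text
t 15.2 p [ 0.453 -0.387  0.215] z [-0.009 -0.027 -1.   ] y [ 0.971 -0.24  -0.002] op 0.04576616318991834 F [-0.616 -0.64  -0.169] q [-0.144  0.39   0.96   1.743 -0.317  1.172  0.658]
```

View pics/w22c.png

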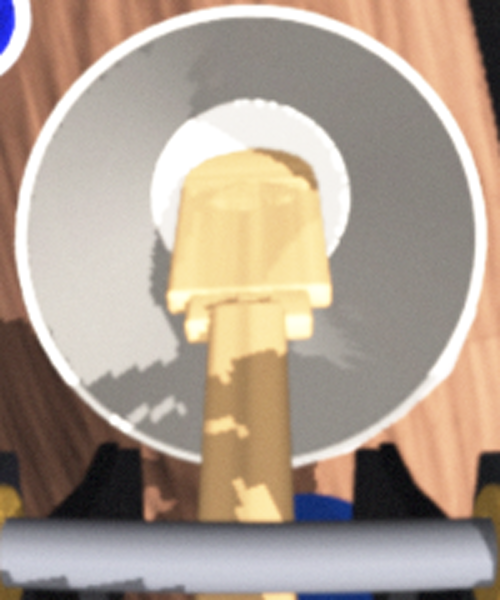

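move_arm --slide '[[0,0,-0.08],[0,0,-0.25],[0,0,-0.45],[0,0,-0.65],[0,0,-0.75]]' --angular '[[0,0,0],[0,0,0],[0,0,0],[0,0,0],[0,0,0]]' --fingers '[0.1,0.1,0.1,0.1,0.1]'

```text
clock: 15.75
tool_pos: [0.4547, -0.3842, 0.3695]
eef_rot: [2.459, 1.923, -0.035]
wrist_force: [0.2, -0.7, -0.7]
opening: 0.0478
```

```bash
python3 - <<'E'
from h import *
st()
shot('wrist','w23')
shot('side','s23')
shot('top','t23')
E
```

```text
t 15.75 p [ 0.455 -0.384  0.37 ] z [-0.005 -0.029 -1.   ] y [ 0.971 -0.241  0.002] op 0.04779563421162816 F [ 0.193 -0.691 -0.723] q [-0.215  0.27   1.029  1.531 -0.208  1.453  0.574]
```

View pics/w23.png

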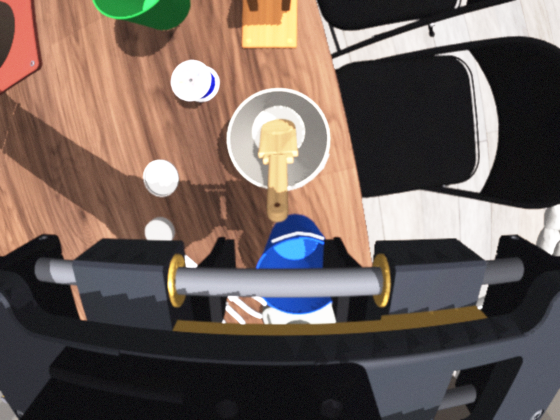

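View pics/s23.png

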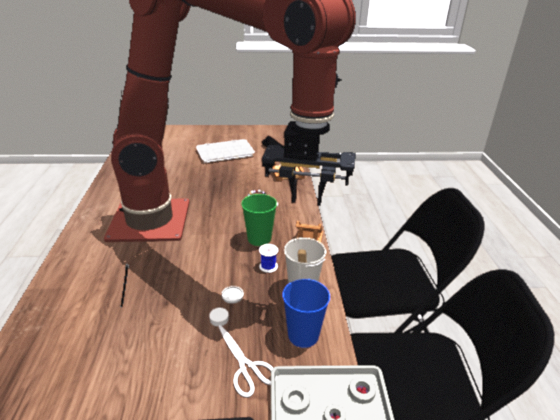

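View pics/t23.png

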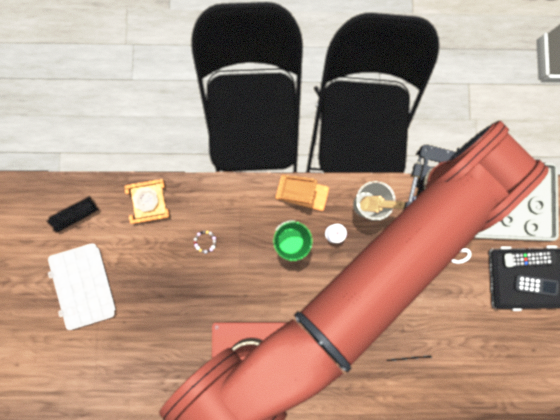

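```bash
python3 - <<'E'
from h import *
crop('t23',110,165,230,265,6,'c24')
st()
print(env.job_done())
E
```

```text
t 15.9 p [ 0.455 -0.384  0.367] z [-0.006 -0.028 -1.   ] y [ 0.971 -0.24   0.001] op 0.04786117234786183 F [ 0.269  0.028 -0.811] q [-0.214  0.272  1.027  1.535 -0.209  1.45   0.575]
the job is handed in; nothing more can be done
None
```

View pics/c24.png

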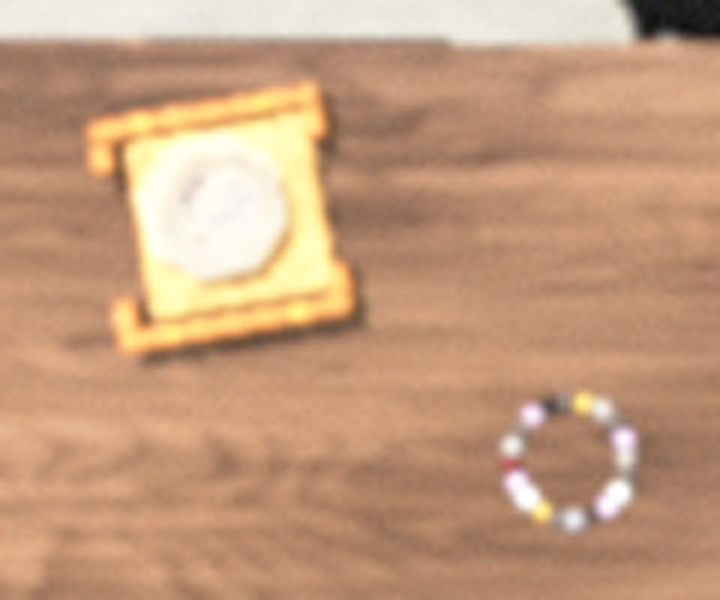

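The paddle now stands blade down in the white beaker, leaning against its rim, and the job was handed in at 15.9 s of the 64 s allowed.

- **What I did:** I gripped the handle and slid the paddle straight out from under the stack. I laid it in the cradle, pushed the blade against the lip (about 22 N on the wrist) and let go. I then took the handle again with the tool tilted about 45° differently. I lowered the paddle into the beaker until it touched the floor (about 13 N), tilted it toward the rim, released it and withdrew upward.
- **Last checks:** The final pictures, taken after release, show:
  - the beaker is upright;
  - the stack is in its holder, with the dish still on it;
  - the spool, the bracelet and the green and blue beakers show no sign of having moved;
  - the gripper is clear of everything, with under 1 N on the wrist.
- **Disagreements:** The top and wrist cameras put the holder and the cradle 2 to 5 mm apart. I corrected for this by lining the paddle up against the cradle in the wrist view. No check failed.

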